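# Load the UV cabinet: lock out, hook down the hatch, load the tip boxes, shut, reset

### The arm

A 6-joint arm with a two-finger parallel gripper is mounted at the origin on the work surface. World frame = base frame: x ahead of the robot, y to its left, z up, the work surface at z = 0. Lengths are in m, angles in degrees, forces in N, time in s.
With the tool pointing down it reaches from about 0.3 to 0.75 m from the base axis. Payload 8.5 kg.
Tool frame: the origin (TCP) lies on the centre line of the jaws, within the pads' length; the fingertips stand 19 mm ahead of it and the grasp point (between the pads) is the TCP (env.tcp_to_tips is the z of the fingertips in the tool frame, in m); z points along the fingers, y is the line along which they close (so a half turn about z gives the same grasp; the last joint's range is limited). The gripper opens to 85 mm and grips with 20 to 120 N. Pads are 22 mm wide; open, the fingers measure 114 mm over their backs; the gripper's body (76 mm by 85 mm) begins 54 mm behind the grasp point. The pads swing forward as they close: fully open they stand 13 mm farther back than shut.
Start: joints at [54.987, 21.807, 74.336, -0, 83.858, -12.336], TCP at [0.212, 0.507, 0.25] pointing down, gripper open.
Joint ranges: [-178.18, 178.18], [-50.72, 133.34], [12.68, 142.11], [-81.47, 261.47], [9.98, 163.14], [-165.26, 165.26]. Speed limits (degrees/s): [136.94, 136.94, 180, 180, 180, 180].

### API

Orientations are given as a 3x3 rotation matrix whose columns are the frame's x, y, z axes.
In Python, from rig import env gives the robot as it stands.
- The arm moves only by the tool servo_tool, never from a script. Its argument "steps" is a list of rows, each an object of numbers: "tx", "ty", "tz": the shift along the world's x, y, z in cm; "yaw": the turn about the world's z in degrees; "claw": the finger opening in cm, from 0 to 8.54. In form: [{"tx": .., "ty": .., "tz": .., "yaw": .., "claw": ..}, ...]. A call has 1 to 20 rows; each row shifts and turns the commanded pose from where the row before left it; what a row does not reach is not made up. A row lasts 1/10 s, in which the tool goes at most 50 mm and 8.59 degrees, less where a joint would pass 70% of its speed; a pose out of reach is approached as far as the arm can. A call with a gripper value outside its range is refused whole. The fingers move at their own pace and stop on an object; "newtons" is the grip in N (left out, the last holds). Time passes only in rows, so rows that do not move let the fingers close. It gives the time, the measured TCP pose, the force, the opening and the grip force at its end, in the units of the state.
- env.observe(): the state, without advancing time (a new reading comes with each control period).
- env.get_image(name): name is "scene" or "side" or "wrist"; returns (picture, depth): 400x640x3 uint8, red, green, blue; 400x640 float32, m along the optical axis (not along the pixel's ray), 0 where there is no reading.
- env.camera_model(name): a dict with "fovy" (degrees; the focal length in pixels is half the picture's height over the tangent of half this angle, whatever the lens; pixels are square), "cx", "cy" (the principal point, pixels), "dist_coeffs" ([k1, k2, p1, p2, k3] as OpenCV has them; the pictures are not rectified), "T" (4x4, takes a point from camera to world coordinates). Camera axes: x right, y down, z forward; pixel columns grow to the right and rows downward; lengths in m; the calibration is good to about 2 mm. A picture is of the moment at which its call begins: read the wrist's pose just before it. camera_model takes no time and is no camera call; for the wrist camera it gives the pose at the moment of the call.
- env.close_job(): hands the job in; it is judged then, once.
The state is a dict: "time_s": time; "q": joint angles; "qvel": joint speeds; "joint_efforts": joint torques, N m; "position": TCP position; "tool_rot": TCP orientation; "ft_force": force on the tool from outside, world axes, zero at the start; "wrist_torque": the same for the moment, N m; "grip_width": finger opening in m; "gripper_force": force on a finger pad.
Only numpy, scipy, OpenCV 4.12 (cv2) and the standard library are available. Lean on these libraries where they do the work, as an engineer would, in place of code of your own. Each camera call takes 0.05 s, during which the arm holds its last target. There are 200 camera calls.

### The job

Press the bench UV cabinet's mushroom stop until it latches down, then with the hook pole in the hatch's eye swing the high hatch fully down and stand every half-size tip box from the bench upright on the cabinet floor, side by side and not stacked. Then close the hatch fully with the pole, and only after that turn the mushroom clockwise so that it springs up; the pole goes back into its rest before you finish. Work the hatch with the pole only, never with the hand, keep the stop latched down until the hatch is shut, and do not knock over or shove aside the other things on the bench.

Things in the scene. Friction and masses are not known exactly. Their poses are not given: they have to be found in the camera images.
- cabinet: white bench UV cabinet, fixed, 260 mm deep (x), 340 wide (y), 318 high. Origin: centre of its underside on the bench; x points from its front into it, y along its width, z up. Chamber floor level at z = 100 mm, x -120 to 120, y -162 to 162. Front lip x -130 to -120, up to z = 138; above it the front slopes back at 45 degrees, closed by the hatch. Lamp hood over x > 24 mm, lamps down to z = 247
- floor_mid (a point): point on the chamber floor at cabinet x -50, y 0, z 100 mm, clear of the hood above: three tip boxes fit in a row through it along cabinet y at 90 mm spacing, long sides along cabinet x
- hatch (a joint): angle of the hatch, rad: 0 shut (leaning back 45 degrees against the cabinet's sloping front), 2.356 fully down (level, reaching out from the cabinet's front). Stiff friction hinge: it stays wherever it is left. Moving it takes 3 to 5 N at the eye
- hatch_hinge (a point): middle of the hatch's hinge line, on top of the front lip (cabinet x -130, y 0, z 138 mm); the line runs along cabinet y. The hatch is a panel 200 mm long from hinge to free edge, 320 mm wide, 6 mm thick, white frame with amber pane
- eye (a point): centre of the steel ring eye on the hatch's outer face, at mid-width, 180 mm from the hinge along the panel and 34 mm out from it. The ring stands across the hinge line, so its hole looks along cabinet y: 25 mm clear, 7 mm wire. Hatch shut: eye at cabinet x -27, z 289 mm; fully down: x -310, z 104 mm (under the panel)
- pole_grip (a point): hook pole, 0.2 kg: middle of its black rubber grip (90 mm along x, 20 wide, 22 high), near its centre of mass. x runs along the pole to the hook end, z up. Square 14 mm aluminium tube from x = -170 to 135 mm; at x = 150 a round steel leg, 8 mm thick with an 11 mm ball end, turns off square and runs 50 mm to -y. It lies level in the rest
- hook (a point): middle of the working part of the pole's hook leg: 150 mm along x and 28 mm to -y of pole_grip; push the leg through the eye along cabinet -y with the pole pointing along cabinet +x
- pole_rest: grey rest fixed on the bench at the right, near the robot: base 260 x 70 x 8 mm, U cradles at x = -90 and 90 mm with slots 20 mm wide, flared to 40 at the top (z 80), slot bottom z = 55. Origin on the bench between the cradles; x points along the stored pole to its hook end. The pole belongs with pole_grip 62 mm above this origin
- stop (a joint): travel of the mushroom stop, m: 0 up, 0.009 pressed to the end. Spring push of about 6 N; pressed past about 0.0075 it latches and, let go, stays at about 0.007. Turned clockwise seen from above by about 0.9 rad and let go, it springs up to 0; the knob then turns back by itself
- stop_cap (a point): middle of the top of the red mushroom cap (40 mm across, 18 thick) on its yellow station, a 72 mm square box 56 mm high, fixed on the bench at the right. The cap's top is 92 mm above the bench when up, about 85 when latched; its underside is 18 mm above the box when up
- tipbox0_mid (a point): a half-size pipette tip box, a block 78 mm long (its x) by 52 mm wide (its y) by 48 mm high, blue base and clear shut lid over white tips, about 90 g; the point is its centre, 24 mm above its underside; z is up. May be absent
- tipbox1_mid (a point): a half-size pipette tip box, a block 78 mm long (its x) by 52 mm wide (its y) by 48 mm high, blue base and clear shut lid over white tips, about 90 g; the point is its centre, 24 mm above its underside; z is up. May be absent
- tipbox2_mid (a point): a half-size pipette tip box, a block 78 mm long (its x) by 52 mm wide (its y) by 48 mm high, blue base and clear shut lid over white tips, about 90 g; the point is its centre, 24 mm above its underside; z is up. May be absent
- media_bottle: bystander, leave standing where it is: clear bottle with blue cap, 66 mm across, 140 mm high; origin at its underside
- amber_bottle: bystander, leave standing where it is: amber bottle with white cap, 58 mm across, 115 mm high; origin at its underside
- dishes: bystander, leave standing where it is: two stacked clear culture dishes, 90 mm across, 29 mm high; origin at the underside
- timer: bystander, leave standing where it is: white bench timer, 62 x 62 x 22 mm; origin at its underside
- tube_rack: bystander, leave standing where it is: white microtube rack with tubes, 120 x 70 x 43 mm; origin at its underside
- beaker: bystander, leave standing where it is: glass beaker, 68 mm across, 85 mm high; origin at its underside
There are look-alikes about, which are no part of the job. What is shaped like the part that bears tipbox0_mid but pink or turquoise is not meant.

How it is judged:
By the outcome, as a careful person would: the job done as asked, in the order asked, and still so for the second after the job is handed in, with the robot touching nothing.
Of tipbox0, tipbox1, tipbox2 only 2 to 3 are there at a start; the rules pass over those that are not, and their reading is None.
At some moment in a run one of tipbox0, tipbox1, tipbox2 may be knocked a few centimetres aside while the robot is not near it.
It also fails if it takes over 210 s, if anything falls off the work surface, if the arm or the gripper's body presses on something with over 40 N, if the wrist force passes 120 N, or if a joint passes its speed limit or range.

## Working session

There is one attempt and no reset: what is moved stays moved. The work goes in short steps, Python scripts to look and compute and a tool call to move; the robot and the scene stay as the last step left them, time stands still between calls to the robot, and variables do not carry over. Pictures are saved under pics/ and viewed, at most 14 in all, crops included, and the job is handed in when it is done.

Besides the shell and the picture viewer there is one more tool, called after "Emit:" as a command line: name --argument value ..., lists and objects as JSON in quotes. servo_tool: Moves the arm, as the interface text tells. Its arguments: {"type":"object","properties":{"steps":{"type":"array"},"newtons":{"type":"number"}},"required":["steps"]}

```bash
ls; mkdir -p pics
cat > h.py <<'E'
import numpy as np, cv2
from rig import env
def snap(n,f):
    m=env.camera_model(n); im,d=env.get_image(n); np.savez(f'pics/{f}.npz',im=im,d=d,**{k:np.array(m[k]) for k in m})
    cv2.imwrite(f'pics/{f}.png',im[:,:,::-1]); return im,d,m
def K(m):
    f=200/np.tan(np.radians(float(m['fovy']))/2); return np.array([[f,0,float(m['cx'])],[0,f,float(m['cy'])],[0,0,1]])
def rays(m,uv):
    p=cv2.undistortPoints(np.array(uv,float).reshape(-1,1,2),K(m),np.array(m['dist_coeffs'],float))[:,0]
    return np.c_[p,np.ones(len(p))]
def onplane(m,uv,z):
    T=np.array(m['T']); r=rays(m,uv)@T[:3,:3].T; o=T[:3,3]
    return o+r*((z-o[2])/r[:,2])[:,None]
def cloud(im,d,m):
    v,u=np.mgrid[0:400,0:640]; r=rays(m,np.c_[u.ravel(),v.ravel()])
    P=r*d.reshape(-1,1); T=np.array(m['T']); return (P@T[:3,:3].T+T[:3,3]).reshape(400,640,3)
def load(f):
    z=np.load(f'pics/{f}.npz'); return z['im'],z['d'],{k:z[k] for k in z.files}
def project(m,P):
    T=np.linalg.inv(np.array(m['T'])); P=np.array(P,float).reshape(-1,3)
    r,_=cv2.Rodrigues(T[:3,:3]); return cv2.projectPoints(P,r,T[:3,3],K(m),np.array(m['dist_coeffs'],float))[0][:,0]
E
python3 - <<'E'
from h import *
o=env.observe(); print({k:np.round(v,3).tolist() for k,v in o.items()}, env.tcp_to_tips)
for n in ('scene','side','wrist'):
    im,d,m=snap(n,n+'0'); print(n,np.round(m['T'],3).tolist(),m['fovy'])
a=cv2.imread('pics/scene0.png');b=cv2.imread('pics/side0.png')
E
```

```text
pics
{'time_s': 0.0, 'q': [54.988, 21.84, 74.383, -0.001, 83.86, -12.337], 'qvel': [-0.026, 0.005, -0.029, 0.008, -0.071, -0.061], 'joint_efforts': [-0.0, -44.846, -23.128, -0.0, 0.005, 0.0], 'position': [0.212, 0.507, 0.25], 'tool_rot': [[-0.923, 0.386, -0.001], [0.386, 0.923, -0.001], [0.0, -0.001, -1.0]], 'ft_force': [-0.017, 0.792, 1.037], 'wrist_torque': [-0.017, -0.028, -0.009], 'gripper_force': 0.0, 'grip_width': 0.085} 0.019
scene [[-0.842, 0.413, -0.346, 1.175], [0.539, 0.64, -0.548, 0.857], [-0.005, -0.648, -0.762, 1.436], [0.0, 0.0, 0.0, 1.0]] 42.3724949022392
side [[0.812, -0.372, 0.449, -0.027], [-0.583, -0.507, 0.634, -0.925], [-0.008, -0.777, -0.629, 1.082], [0.0, 0.0, 0.0, 1.0]] 42.86552392695115
wrist [[0.386, 0.88, 0.276, 0.142], [0.922, -0.368, -0.117, 0.536], [-0.001, 0.3, -0.954, 0.372], [0.0, 0.0, 0.0, 1.0]] 66.25019196335828
```

View pics/scene0.png

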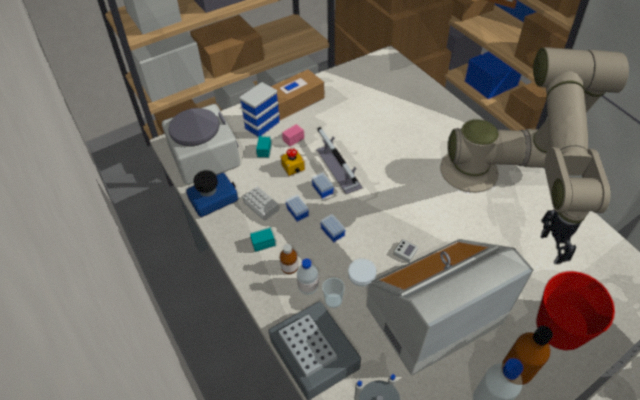

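View pics/side0.png

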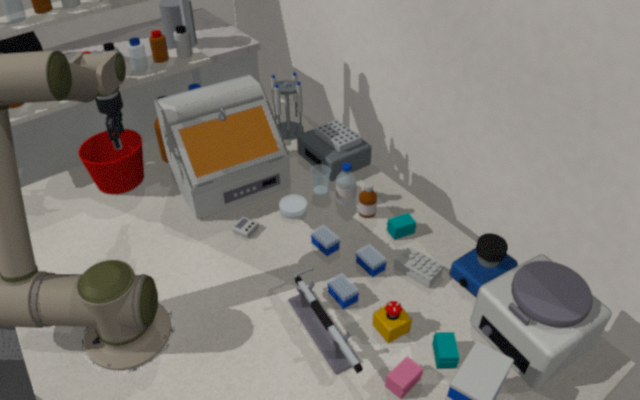

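The three blue-based, clear-lid boxes, seen in the side view at (325,240), (370,261) and (343,291), fit the description. The turquoise ones at (400,226) and (445,350) and the pink one at (404,378) are look-alikes. The mushroom is at (394,310), the pole in its rest at (328,322) and the cabinet hatch at (228,143).

```bash
cat > meas.py <<'E'
from h import *
def blobs(f,lo,hi,amin,zr=(-.02,.5)):
    im,d,m=load(f); hsv=cv2.cvtColor(im,cv2.COLOR_RGB2HSV); C=cloud(im,d,m)
    k=cv2.inRange(hsv,lo,hi); n,l,st,c=cv2.connectedComponentsWithStats(k)
    out=[]
    for i in range(1,n):
        if st[i,4]<amin: continue
        P=C[(l==i)&(d>0)]
        if len(P)<5: continue
        md=np.median(P,0)
        if zr[0]<md[2]<zr[1] and abs(md[0])<1 and abs(md[1])<1: out.append((c[i].round(),st[i,4],P))
    return out
if __name__=='__main__':
    for f in('side0','scene0'):
        print(f)
        for nm,lo,hi,a in (('blue',(105,110,60),(125,255,255),40),('amber',(8,150,80),(20,255,255),800),('red',(0,170,90),(6,255,255),30),('yellow',(21,150,100),(32,255,255),40)):
            for c,n,P in blobs(f,lo,hi,a): print(nm,c,n,np.median(P,0).round(3),P.min(0).round(3),P.max(0).round(3))
        for c,n,P in blobs(f,(8,150,80),(20,255,255),1500):
            mu=np.median(P,0); Q=P[np.linalg.norm(P-mu,axis=1)<.2]; mu=Q.mean(0)
            w,s,v=np.linalg.svd(Q-mu,full_matrices=False); nn=v[2]*np.sign(v[2][2])
            print('pane',c,n,mu.round(4),nn.round(3),'tilt',np.degrees(np.arccos(nn[2])),'az of cab x',np.degrees(np.arctan2(-nn[1],-nn[0])),'long ax',v[0].round(3),(s/np.sqrt(len(Q))*np.sqrt(12)).round(3))
E
python3 meas.py
python3 - <<'E'
from h import *
for f,r in (('side0',(200,400,270,470)),):
    a=cv2.imread(f'pics/{f}.png'); y0,y1,x0,x1=r; cv2.imwrite('pics/c1.png',cv2.resize(a[y0:y1,x0:x1],(800,800*(y1-y0)//(x1-x0)) if (y1-y0)/(x1-x0)<=.75 else (600,600),interpolation=cv2.INTER_CUBIC))
E
```

```text
side0
blue [134.  41.] 58 [0.437 0.955 0.369] [0.421 0.942 0.354] [0.453 0.98  0.378]
blue [194.  86.] 45 [0.549 0.697 0.246] [0.528 0.675 0.239] [0.573 0.721 0.251]
blue [346. 167.] 90 [0.782 0.095 0.137] [0.767 0.08  0.042] [0.885 0.202 0.145]
blue [325. 247.] 192 [ 0.58  -0.073  0.021] [ 0.571 -0.081  0.001] [ 0.626 -0.007  0.039]
blue [477. 270.] 1241 [ 0.839 -0.414  0.058] [ 0.798 -0.459  0.008] [ 0.959 -0.346  0.093]
blue [370. 267.] 200 [ 0.636 -0.211  0.018] [ 0.63  -0.224  0.   ] [ 0.679 -0.147  0.036]
blue [343. 298.] 226 [ 0.504 -0.258  0.021] [ 0.497 -0.266  0.001] [ 0.547 -0.187  0.039]
blue [457. 395.] 149 [ 0.482 -0.657  0.142] [ 0.477 -0.686  0.12 ] [ 0.491 -0.64   0.157]
amber [228. 141.] 4132 [0.501 0.341 0.213] [0.365 0.271 0.155] [0.653 0.412 0.282]
red [155.  34.] 48 [0.529 0.975 0.368] [0.513 0.96  0.353] [0.548 1.003 0.372]
red [109. 159.] 1666 [0.175 0.658 0.107] [0.092 0.544 0.006] [0.305 0.769 0.156]
red [393. 309.] 130 [ 0.554 -0.388  0.09 ] [ 0.541 -0.402  0.079] [ 0.575 -0.368  0.096]
yellow [391. 325.] 772 [ 0.54  -0.402  0.051] [ 0.522 -0.422  0.003] [ 
[... 719 characters left out ...]
0.557 -0.18   0.037]
blue [298. 214.] 98 [ 0.675 -0.144  0.022] [ 0.637 -0.21  -0.001] [ 0.688 -0.137  0.041]
blue [332. 234.] 105 [ 0.625 -0.002  0.023] [ 0.578 -0.066  0.001] [0.632 0.006 0.037]
blue [306. 263.] 77 [0.786 0.107 0.14 ] [0.77  0.09  0.127] [0.8   0.118 0.147]
blue [513. 368.] 299 [0.555 0.704 0.244] [0.457 0.654 0.049] [0.575 0.724 0.252]
amber [416. 272.] 944 [0.566 0.337 0.209] [0.45  0.285 0.152] [0.649 0.391 0.263]
red [292. 153.] 50 [ 0.569 -0.368  0.089] [ 0.549 -0.382  0.071] [ 0.582 -0.357  0.098]
red [573. 299.] 2148 [0.15  0.624 0.085] [0.091 0.556 0.   ] [0.309 0.769 0.158]
yellow [293. 164.] 264 [ 0.578 -0.348  0.051] [ 0.531 -0.409  0.003] [ 0.603 -0.332  0.063]
```

View pics/c1.png

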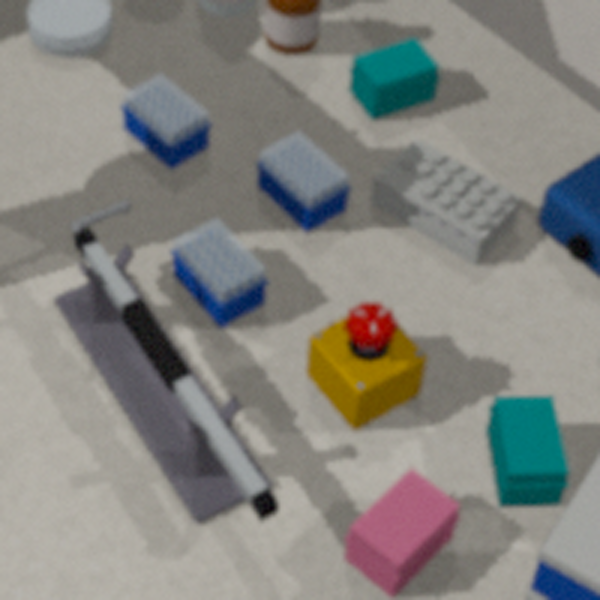

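The enlarged crop confirms it: three blue-base, clear-lid boxes are the targets, and the turquoise and pink blocks are not. The pole's hook end is at upper left in the crop, with its leg pointing to world +x. I'll move up and over for one overhead look.

Emit:
servo_tool --steps '[{"tz": 5},{"tz": 5},{"tz": 5},{"tz": 5},{"tx": 1.8,"ty": -4.4,"yaw": -4.5},{"tx": 1.8,"ty": -4.4,"yaw": -4.5},{"tx": 1.8,"ty": -4.4,"yaw": -4.5},{"tx": 1.8,"ty": -4.4,"yaw": -4.5},{"tx": 1.8,"ty": -4.4,"yaw": -4.5},{"tx": 1.8,"ty": -4.4,"yaw": -4.5},{"tx": 1.8,"ty": -4.4,"yaw": -4.5},{"tx": 1.8,"ty": -4.4,"yaw": -4.5},{"tx": 1.8,"ty": -4.4,"yaw": -4.5},{"tx": 1.8,"ty": -4.4,"yaw": -4.5},{"tx": 1.8,"ty": -4.4,"yaw": -4.5},{"tx": 1.8,"ty": -4.4,"yaw": -4.5},{"tx": 1.8,"ty": -4.4,"yaw": -4.5},{"tx": 1.8,"ty": -4.4,"yaw": -4.5},{"tx": 1.8,"ty": -4.4,"yaw": -4.5},{"tx": 1.8,"ty": -4.4,"yaw": -4.5}]'

```text
invalid input at $.steps[0]: expected keys tx, ty, tz, yaw, claw
```

Emit:
servo_tool --steps '[{"claw": 0},{"claw": 0},{"claw": 0}]'

```text
invalid input at $.steps[0]: expected keys tx, ty, tz, yaw, claw
```

Run:
```python
from h import *
o=env.observe(); print(o['position'],o['tool_rot'][:,0],o['q'],o['grip_width'],o['time_s'])
im,d,m=snap('wrist','w1'); snap('scene','scene1'); snap('side','side1')
import meas
for nm,lo,hi,a in (('blue',(105,110,60),(125,255,255),60),('red',(0,170,90),(6,255,255),30),('yellow',(21,150,100),(32,255,255),40)):
    for c,n,P in meas.blobs('w1',lo,hi,a): print(nm,c,n,np.median(P,0).round(3),P.min(0).round(3),P.max(0).round(3))
```

```text
[0.21193282 0.50732255 0.2498766 ] [-9.22685789e-01  3.85552663e-01  2.80426003e-04] [ 5.49860954e+01  2.18320347e+01  7.43710110e+01  3.23964111e-03
  8.38574320e+01 -1.23362057e+01] 0.08563780609718886 0.15
red [458. 148.] 32199 [0.24  0.649 0.036] [ 0.105  0.55  -0.239] [0.542 1.049 0.151]
red [459.   5.] 424 [0.113 0.669 0.077] [0.108 0.636 0.068] [0.128 0.712 0.105]
```

View pics/w1.png

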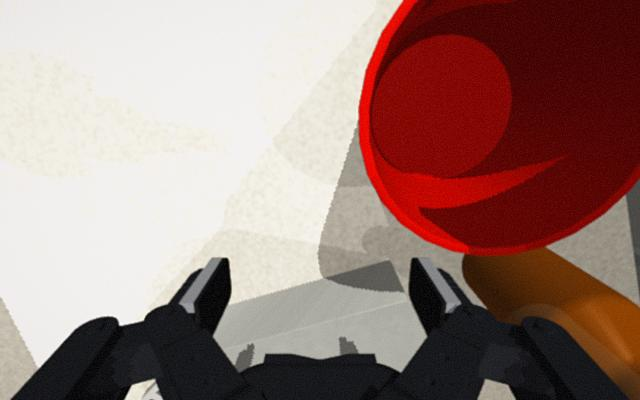

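The arm didn't move because every row needs all the keys. This frame shows only the red bin by the start pose.

Emit:
servo_tool --steps '[{"tx": 0,"ty": 0,"tz": 5,"yaw": 0,"claw": 8},{"tx": 0,"ty": 0,"tz": 5,"yaw": 0,"claw": 8},{"tx": 0,"ty": 0,"tz": 5,"yaw": 0,"claw": 8},{"tx": 0,"ty": 0,"tz": 5,"yaw": 0,"claw": 8},{"tx": 1.8,"ty": -4.4,"tz": 0,"yaw": -4.5,"claw": 0},{"tx": 1.8,"ty": -4.4,"tz": 0,"yaw": -4.5,"claw": 0},{"tx": 1.8,"ty": -4.4,"tz": 0,"yaw": -4.5,"claw": 0},{"tx": 1.8,"ty": -4.4,"tz": 0,"yaw": -4.5,"claw": 0},{"tx": 1.8,"ty": -4.4,"tz": 0,"yaw": -4.5,"claw": 0},{"tx": 1.8,"ty": -4.4,"tz": 0,"yaw": -4.5,"claw": 0},{"tx": 1.8,"ty": -4.4,"tz": 0,"yaw": -4.5,"claw": 0},{"tx": 1.8,"ty": -4.4,"tz": 0,"yaw": -4.5,"claw": 0},{"tx": 1.8,"ty": -4.4,"tz": 0,"yaw": -4.5,"claw": 0},{"tx": 1.8,"ty": -4.4,"tz": 0,"yaw": -4.5,"claw": 0},{"tx": 1.8,"ty": -4.4,"tz": 0,"yaw": -4.5,"claw": 0},{"tx": 1.8,"ty": -4.4,"tz": 0,"yaw": -4.5,"claw": 0},{"tx": 1.8,"ty": -4.4,"tz": 0,"yaw": -4.5,"claw": 0},{"tx": 1.8,"ty": -4.4,"tz": 0,"yaw": -4.5,"claw": 0},{"tx": 1.8,"ty": -4.4,"tz": 0,"yaw": -4.5,"claw": 0},{"tx": 1.8,"ty": -4.4,"tz": 0,"yaw": -4.5,"claw": 0}]'

```text
time_s: 2.3
position: [0.5003, -0.1985, 0.4503]
tool_rot: [[0.085, 0.996, 0.0], [0.996, -0.085, 0.0], [0.0, 0.0, -1.0]]
ft_force: [1.2, 0.8, 0.6]
grip_width: 0.0001
gripper_force: 0.0
```

Run:
```python
from h import *
o=env.observe(); print(o['position'],o['tool_rot'][:,0],o['q'],o['grip_width'],o['time_s'])
im,d,m=snap('wrist','w1'); snap('scene','scene1'); snap('side','side1')
import meas
for nm,lo,hi,a in (('blue',(105,110,60),(125,255,255),60),('red',(0,170,90),(6,255,255),30),('yellow',(21,150,100),(32,255,255),40)):
    for c,n,P in meas.blobs('w1',lo,hi,a): print(nm,c,n,np.median(P,0).round(3),P.min(0).round(3),P.max(0).round(3))
```

```text
[ 0.5003175  -0.19852793  0.45026366] [8.51362483e-02 9.96369316e-01 7.00339900e-05] [-3.42537988e+01  1.76319449e+01  4.86513782e+01  3.89088470e-03
  1.13718529e+02 -2.93683740e+01] 0.00013311482440687747 2.3
blue [364.  54.] 238 [ 0.578 -0.057  0.032] [ 0.574 -0.08   0.012] [ 0.628 -0.004  0.048]
blue [399. 130.] 249 [ 0.635 -0.178  0.031] [ 0.633 -0.22   0.007] [ 0.685 -0.144  0.048]
blue [329. 153.] 163 [ 0.506 -0.188  0.032] [ 0.501 -0.262  0.013] [ 0.553 -0.185  0.049]
blue [531. 237.] 2849 [ 0.859 -0.374  0.058] [ 0.812 -0.455  0.048] [ 0.966 -0.342  0.062]
red [363. 254.] 316 [ 0.563 -0.376  0.09 ] [ 0.543 -0.398  0.079] [ 0.583 -0.36   0.094]
yellow [358. 239.] 654 [ 0.554 -0.361  0.054] [ 0.513 -0.413  0.027] [ 0.598 -0.194  0.443]
```

View pics/w1.png

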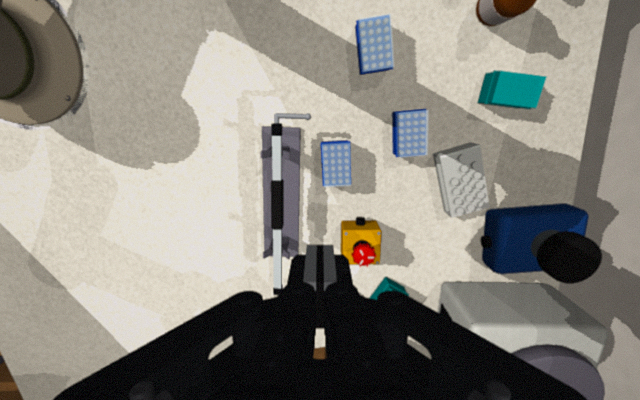

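The overhead view shows the boxes at (375,45), (410,132) and (336,163), the pole at (277,205) with its hook at (295,117), and the cap at (363,254). Next I'll fit poses from the depth clouds.

```bash
cat > fit.py <<'E'
from h import *
def rect(P):
    (c,s,a)=cv2.minAreaRect((P[:,:2]*1000).astype(np.float32))
    if s[0]<s[1]: s=s[::-1]; a+=90
    a=(a+0)%180
    return np.round(c,1),np.round(s,1),round(a,1)
def boxes(f,ctr,zr=(.042,.054)):
    im,d,m=load(f); C=cloud(im,d,m)
    for c in ctr:
        k=(np.hypot(C[...,0]-c[0],C[...,1]-c[1])<.055)&(C[...,2]>zr[0])&(C[...,2]<zr[1])&(d>0)
        k=cv2.morphologyEx(k.astype(np.uint8),cv2.MORPH_OPEN,np.ones((3,3)))>0
        print('box',f,rect(C[k]),k.sum(),np.median(C[k][:,2]).round(4))
if __name__=='__main__':
    bc=[(.603,-.04),(.66,-.18),(.527,-.222)]
    boxes('w1',bc); boxes('side1',bc)
    im,d,m=load('w1'); C=cloud(im,d,m)
    v,u=np.mgrid[0:400,0:640]
    k=(u>262)&(u<292)&(v>125)&(v<255)&(C[...,2]>.066)&(C[...,2]<.078)&(d>0)
    print('pole',rect(C[k]),k.sum(),np.median(C[k][:,2]))
    hsv=cv2.cvtColor(im,cv2.COLOR_RGB2HSV)
    g=k&(hsv[...,2]<60)&(v>170)&(v<240); print('grip',rect(C[g]),np.median(C[g],0))
    k=(u>283)&(u<312)&(v>108)&(v<125)&(C[...,2]>.045)&(d>0); print('leg',rect(C[k]),np.median(C[k],0))
    k=(u>262)&(u<302)&(v>105)&(v<285)&(C[...,2]>.004)&(C[...,2]<.014)&(d>0); print('base',rect(C[k]))
    k=(u>340)&(u<390)&(v>235)&(v<275)&(C[...,2]>.084)&(C[...,2]<.1)&(d>0); P=C[k]; print('cap',P.min(0),P.max(0),(P.min(0)+P.max(0))/2)
    # cabinet from side/scene
    for f in('side1','scene1'):
        im,d,m=load(f); C=cloud(im,d,m)
        k=(np.hypot(C[...,0]-.5,C[...,1]-.4)<.3)&(C[...,2]>.012)&(C[...,2]<.33)&(d>0)&(C[...,1]>.2)
        P=C[k]; ax=np.array([np.cos(np.radians(85.35)),np.sin(np.radians(85.35))]); ay=np.array([-ax[1],ax[0]])
        print('cab',f,'x',np.percentile(P[:,:2]@ax,[.2,1,50,99,99.8]).round(3),'y',np.percentile(P[:,:2]@ay,[.2,1,50,99,99.8]).round(3),'z',P[:,2].max())
        fr=k&(C[...,2]<.13); q=C[fr]@np.r_[ax,0]; h=np.histogram(q,bins=np.arange(q.min(),q.max(),.005)); i=h[0].argmax(); x0=h[1][i]
        F=C[fr][np.abs(q-x0-.0025)<.012]; mu=F.mean(0); w,s,vv=np.linalg.svd(F-mu,full_matrices=False); n=vv[2]*np.sign(vv[2][1]); print('front',mu.round(4),n.round(3),np.degrees(np.arctan2(n[1],n[0])),(F[:,:2]@ay).min(),(F[:,:2]@ay).max(), len(F))
        # eye: points >12mm.. out of pane plane
        pn=np.array([-ax[0]*.7071,-ax[1]*.7071,.7071]); hz=np.r_[np.array([.498,.271]),.138]
        D=(C-hz)@pn; k2=k&(D>.018)&(D<.06); 
        al=(C-hz)@np.r_[ax*.7071,.7071]; k2&=(al>.12)&(al<.22)&(np.abs((C[...,:2]-hz[:2])@ay)<.08)
        E=C[k2]; print('eye',len(E),np.median(E,0) if len(E) else '', E.min(0) if len(E) else '',E.max(0) if len(E) else '')
E
python3 fit.py
```

```text
box w1 (array([602.1, -39.7]), array([75.1, 48.3]), 93.8) 1697 0.047
box w1 (array([ 659.3, -182.5]), array([73.9, 48.5]), 90.5) 1325 0.0469
box w1 (array([ 527.8, -224.2]), array([74.3, 47.9]), 88.2) 1173 0.0469
box side1 (array([600.6, -40.5]), array([78.8, 50.4]), 92.1) 291 0.047
box side1 (array([ 658.3, -183.8]), array([78.6, 51.5]), 88.1) 343 0.0483
box side1 (array([ 527.4, -225.1]), array([78.6, 51. ]), 88.6) 431 0.0483
pole (array([ 421.5, -261.9]), array([228.2,  46.7]), 82.8) 1414 0.06930731749845354
grip (array([ 419.6, -280.3]), array([86.4, 19.7]), 82.2) [ 0.41982589 -0.27896586  0.07151945]
leg (array([ 470.2, -136.5]), array([41.6,  9.2]), 174.7) [ 0.47051517 -0.13619202  0.064353  ]
base (array([ 418.6, -281.7]), array([259. ,  69.9]), 83.0)
cap [ 0.54273893 -0.40063361  0.08411973] [ 0.58499918 -0.36037041  0.09368376] [ 0.56386905 -0.38050201  0.08890175]
cab side1 x [0.303 0.306 0.358 0.536 0.675] y [-0.764 -0.647 -0.448 -0.308 -0.307] z 0.3171436657816058
front [0.4949 0.2734 0.073 ] [ 0.09   0.996 -0.005] 84.82252544904799 -0.6487842012773426 -0.3069806129829569 2915
eye 49 [0.51045939 0.36990917 0.29513166] [0.50663763 0.3524132  0.27184957] [0.51576652 0.39457655 0.31433454]
cab scene1 x [0.252 0.319 0.535 0.728 0.734] y [-0.704 -0.652 -0.516 -0.311 -0.229] z 0.32613839393600896
front [0.5388 0.5345 0.0753] [0.089 0.996 0.001] 84.8742406925816 -0.6512462456133913 -0.3080949673752654 1232
eye 61 [0.51487547 0.37654553 0.29760814] [0.50797142 0.36213598 0.27265408] [0.51856352 0.39833337 0.31205713]
```

Emit:
servo_tool --steps '[{"tx": 1.6,"ty": -4.55,"tz": 0,"yaw": 0,"claw": 0},{"tx": 1.6,"ty": -4.55,"tz": 0,"yaw": 0,"claw": 0},{"tx": 1.6,"ty": -4.55,"tz": 0,"yaw": 0,"claw": 0},{"tx": 1.6,"ty": -4.55,"tz": 0,"yaw": 0,"claw": 0},{"tx": 0,"ty": 0,"tz": -5,"yaw": 0,"claw": 0},{"tx": 0,"ty": 0,"tz": -5,"yaw": 0,"claw": 0},{"tx": 0,"ty": 0,"tz": -5,"yaw": 0,"claw": 0},{"tx": 0,"ty": 0,"tz": -5,"yaw": 0,"claw": 0},{"tx": 0,"ty": 0,"tz": -5,"yaw": 0,"claw": 0},{"tx": 0,"ty": 0,"tz": -5,"yaw": 0,"claw": 0},{"tx": 0,"ty": 0,"tz": -3,"yaw": 0,"claw": 0},{"tx": 0,"ty": 0,"tz": -0.5,"yaw": 0,"claw": 0},{"tx": 0,"ty": 0,"tz": -0.4,"yaw": 0,"claw": 0},{"tx": 0,"ty": 0,"tz": -0.3,"yaw": 0,"claw": 0},{"tx": 0,"ty": 0,"tz": 0,"yaw": 0,"claw": 0}]'

```text
time_s: 3.95
position: [0.5647, -0.3788, 0.1113]
tool_rot: [[0.081, 0.997, 0.002], [0.997, -0.081, -0.002], [-0.002, 0.002, -1.0]]
ft_force: [-0.4, -0.8, 0.4]
grip_width: 0.0004
gripper_force: 0.0
```

Emit:
servo_tool --steps '[{"tx": 0,"ty": 0,"tz": -0.2,"yaw": 0,"claw": 0},{"tx": 0,"ty": 0,"tz": -0.2,"yaw": 0,"claw": 0},{"tx": 0,"ty": 0,"tz": 0,"yaw": 0,"claw": 0}]'

```text
time_s: 4.25
position: [0.5647, -0.3789, 0.107]
tool_rot: [[0.081, 0.997, 0.002], [0.997, -0.081, -0.002], [-0.001, 0.002, -1.0]]
ft_force: [-0.4, 1.6, 4.7]
grip_width: -0.0001
gripper_force: 2.5
```

Emit:
servo_tool --steps '[{"tx": 0,"ty": 0,"tz": -0.2,"yaw": 0,"claw": 0},{"tx": 0,"ty": 0,"tz": -0.1,"yaw": 0,"claw": 0},{"tx": 0,"ty": 0,"tz": 0,"yaw": 0,"claw": 0}]'

```text
time_s: 4.55
position: [0.5645, -0.3789, 0.1032]
tool_rot: [[0.082, 0.997, 0.001], [0.997, -0.082, -0.001], [-0.001, 0.001, -1.0]]
ft_force: [1.6, -0.2, 5.9]
grip_width: 0.0002
gripper_force: 2.7
```

Emit:
servo_tool --steps '[{"tx": 0,"ty": 0,"tz": -0.1,"yaw": 0,"claw": 0},{"tx": 0,"ty": 0,"tz": -0.1,"yaw": 0,"claw": 0},{"tx": 0,"ty": 0,"tz": 0,"yaw": 0,"claw": 0}]'

```text
time_s: 4.85
position: [0.5646, -0.379, 0.102]
tool_rot: [[0.081, 0.997, 0.002], [0.997, -0.081, -0.002], [-0.001, 0.002, -1.0]]
ft_force: [-0.5, 1.3, 9.6]
grip_width: -0.0004
gripper_force: 4.9
```

Emit:
servo_tool --steps '[{"tx": 0,"ty": 0,"tz": 2,"yaw": 0,"claw": 0},{"tx": 0,"ty": 0,"tz": 4,"yaw": 0,"claw": 0},{"tx": 0,"ty": 0,"tz": 4,"yaw": 0,"claw": 0},{"tx": -3.6,"ty": 2.45,"tz": 0,"yaw": -0.6,"claw": 5},{"tx": -3.6,"ty": 2.45,"tz": 0,"yaw": -0.6,"claw": 5},{"tx": -3.6,"ty": 2.45,"tz": 0,"yaw": -0.6,"claw": 5},{"tx": -3.6,"ty": 2.45,"tz": 0,"yaw": -0.6,"claw": 5},{"tx": 0,"ty": 0,"tz": 0,"yaw": 0,"claw": 5},{"tx": 0,"ty": 0,"tz": 0,"yaw": 0,"claw": 5}]'

```text
time_s: 5.75
position: [0.4198, -0.2805, 0.2009]
tool_rot: [[0.123, 0.992, 0.0], [0.992, -0.123, -0.0], [-0.0, 0.0, -1.0]]
ft_force: [-0.2, -0.7, 0.7]
grip_width: 0.0501
gripper_force: 0.0
```

Run:
```python
from h import *; from fit import rect
o=env.observe(); print(o['position'],o['tool_rot'][:,0],o['grip_width'],o['time_s'])
im,d,m=snap('wrist','w2'); C=cloud(im,d,m); hsv=cv2.cvtColor(im,cv2.COLOR_RGB2HSV)
k=(C[...,2]>.064)&(C[...,2]<.08)&(d>0)&(np.abs(C[...,0]-.42)<.06)&(np.abs(C[...,1]+.28)<.07)
n,l,st,c=cv2.connectedComponentsWithStats(k.astype(np.uint8))
for i in range(1,n):
    if st[i,4]>100: print(c[i],rect(C[l==i]),np.median(C[l==i],0))
im,d,m=snap('side','side2'); C=cloud(im,d,m); k=cv2.inRange(cv2.cvtColor(im,cv2.COLOR_RGB2HSV),(0,170,90),(6,255,255))>0
P=C[k&(d>0)&(np.hypot(C[...,0]-.563,C[...,1]+.38)<.05)]; im,d,m=load('side0');C0=cloud(im,d,m);k=cv2.inRange(cv2.cvtColor(im,cv2.COLOR_RGB2HSV),(0,170,90),(6,255,255))>0
P0=C0[k&(d>0)&(np.hypot(C0[...,0]-.563,C0[...,1]+.38)<.05)]; print('cap z',np.percentile(P[:,2],[50,80,90]),np.percentile(P0[:,2],[50,80,90]),len(P),len(P0))
```

```text
[ 0.41976103 -0.28047698  0.20085082] [ 1.23480841e-01  9.92346914e-01 -2.89567971e-04] 0.05010424228038163 5.75
[317.75030979 188.80916976] (array([ 419.1, -280.1]), array([142.,  20.]), 83.1) [ 0.42009055 -0.27222757  0.07107181]
cap z [0.08388785 0.08580587 0.08665858] [0.08965568 0.09295889 0.09388416] 114 129
```

View pics/w2.png

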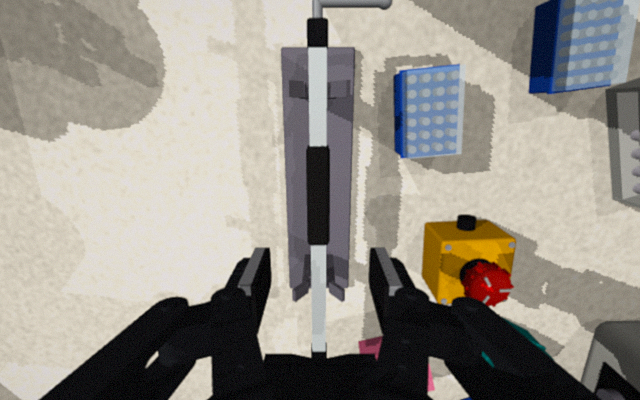

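The cap now reads about 7 mm lower, so it is latched. The pole grip at (318,195) lies centred between the jaws, so I'll go down and grip.

Emit:
servo_tool --newtons 110 --steps '[{"tx": 0,"ty": 0,"tz": -4,"yaw": 0,"claw": 5},{"tx": 0,"ty": 0,"tz": -4,"yaw": 0,"claw": 5},{"tx": 0,"ty": 0,"tz": -3.9,"yaw": 0,"claw": 5},{"tx": 0,"ty": 0,"tz": -2,"yaw": 0,"claw": 5},{"tx": 0,"ty": 0,"tz": 0,"yaw": 0,"claw": 5},{"tx": 0,"ty": 0,"tz": 0,"yaw": 0,"claw": 1},{"tx": 0,"ty": 0,"tz": 0,"yaw": 0,"claw": 1},{"tx": 0,"ty": 0,"tz": 0,"yaw": 0,"claw": 1},{"tx": 0,"ty": 0,"tz": 0,"yaw": 0,"claw": 1},{"tx": 0,"ty": 0,"tz": 0,"yaw": 0,"claw": 1}]'

```text
time_s: 6.85
position: [0.4208, -0.2813, 0.0631]
tool_rot: [[0.123, 0.992, 0.002], [0.992, -0.123, -0.003], [-0.002, 0.003, -1.0]]
ft_force: [0.2, 0.7, 7.1]
grip_width: 0.0182
gripper_force: 108.0
```

Emit:
servo_tool --steps '[{"tx": 0,"ty": 0,"tz": 1,"yaw": 0,"claw": 1},{"tx": 0,"ty": 0,"tz": 2,"yaw": 0,"claw": 1},{"tx": 0,"ty": 0,"tz": 3.8,"yaw": 0,"claw": 1},{"tx": 0,"ty": 0,"tz": 4,"yaw": 0,"claw": 1},{"tx": 0,"ty": 0,"tz": 4,"yaw": 0,"claw": 1},{"tx": 0,"ty": 0,"tz": 4,"yaw": 0,"claw": 1},{"tx": 0,"ty": 0,"tz": 4,"yaw": 0,"claw": 1},{"tx": 0.1,"ty": 4,"tz": 0,"yaw": 0.2,"claw": 1},{"tx": 0.1,"ty": 4,"tz": 0,"yaw": 0.2,"claw": 1},{"tx": 0.1,"ty": 4,"tz": 0,"yaw": 0.2,"claw": 1},{"tx": 0.1,"ty": 4,"tz": 0,"yaw": 0.2,"claw": 1},{"tx": 0.1,"ty": 4,"tz": 0,"yaw": 0.2,"claw": 1},{"tx": 0.1,"ty": 4,"tz": 0,"yaw": 0.2,"claw": 1},{"tx": 0.1,"ty": 4,"tz": 0,"yaw": 0.2,"claw": 1},{"tx": 0.1,"ty": 4,"tz": 0,"yaw": 0.2,"claw": 1},{"tx": 0.1,"ty": 4,"tz": 0,"yaw": 0.2,"claw": 1},{"tx": 0,"ty": 3,"tz": 0,"yaw": 0.2,"claw": 1},{"tx": 0,"ty": 0,"tz": 0,"yaw": 0,"claw": 1},{"tx": 0,"ty": 0,"tz": 0,"yaw": 0,"claw": 1}]'

```text
time_s: 8.75
position: [0.4287, 0.1096, 0.29]
tool_rot: [[0.087, 0.996, 0.0], [0.996, -0.087, -0.0], [-0.0, 0.0, -1.0]]
ft_force: [-0.1, -0.5, -2.1]
grip_width: 0.018
gripper_force: 107.6
```

Run:
```python
from h import *
o=env.observe(); p=o['position']; x=o['tool_rot'][:,0]; print(p,x,o['time_s'],o['wrist_torque'])
c=[]
for n in('side','scene'):
    im,d,m=snap(n,n+'3')
    y=np.array([x[1],-x[0],0]) # right of pole (-y)
    pts=[p, p+.15*x, p+.15*x+.055*y,[.511,.3754,.289]]
    uv=project(m,pts); print(n,uv.round().tolist())
    a=np.ascontiguousarray(im[:,:,::-1]); u,v=uv[1].astype(int); x0=int(np.clip(u-60,0,520));y0=int(np.clip(v-60,0,280))
    b=cv2.resize(a[y0:y0+120,x0:x0+120],(390,390),interpolation=cv2.INTER_CUBIC)
    for q in uv: cv2.circle(b,tuple(int(t) for t in (q-[x0,y0])*3.25),3,(0,255,0),1)
    c.append(b)
cv2.imwrite('pics/c3.png',np.hstack(c))
```

```text
[0.428719   0.10961899 0.29003082] [ 8.70371979e-02  9.96205019e-01 -2.93140560e-04] 8.75 [-0.04019801  0.08637895 -0.00088367]
side [[239.0, 164.0], [219.0, 138.0], [237.0, 132.0], [223.0, 115.0]]
scene [[407.0, 182.0], [436.0, 217.0], [420.0, 224.0], [444.0, 257.0]]
```

View pics/c3.png

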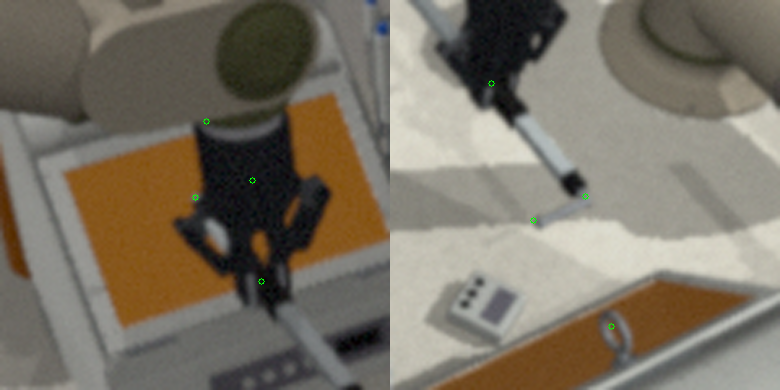

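Side crop: the gripper hides the hook. Scene crop: the hook leg runs (585,195) to (533,220) as predicted, and the ring is at (613,330) next to my eye estimate. I'll move to the pre-insert pose.

Emit:
servo_tool --steps '[{"tx": 0,"ty": 3,"tz": 0,"yaw": 0,"claw": 1},{"tx": 0,"ty": 3,"tz": 0,"yaw": 0,"claw": 1},{"tx": 0.1,"ty": 3,"tz": 0,"yaw": 0,"claw": 1},{"tx": 0,"ty": 2,"tz": 0,"yaw": 0,"claw": 1},{"tx": 0,"ty": 1.3,"tz": 0,"yaw": 0,"claw": 1},{"tx": 0,"ty": 0,"tz": 0,"yaw": 0,"claw": 1},{"tx": 0,"ty": 0,"tz": 0,"yaw": 0,"claw": 1}]'

```text
time_s: 9.55
position: [0.4303, 0.2315, 0.2896]
tool_rot: [[0.089, 0.996, -0.0], [0.996, -0.089, -0.0], [-0.0, -0.0, -1.0]]
ft_force: [-0.5, -0.6, -1.5]
grip_width: 0.0181
gripper_force: 107.6
```

```bash
cat > look.py <<'E'
from h import *
import sys
def look(tag,cams=('scene',),w=100,s=6,eye=(.511,.3754,.289)):
    o=env.observe(); p=o['position']; x=o['tool_rot'][:,0]; y=np.array([x[1],-x[0],0]); print(p,x,o['time_s'],o['wrist_torque'],o['ft_force'])
    c=[]
    for n in cams:
        im,d,m=snap(n,n+tag); pts=[p+.15*x,p+.15*x+.028*y, p+.15*x+.055*y,eye]; uv=project(m,pts); print(n,uv.round().tolist())
        a=np.ascontiguousarray(im[:,:,::-1]); u,v=uv[1].astype(int); x0=int(np.clip(u-w//2,0,640-w));y0=int(np.clip(v-w//2,0,400-w))
        b=cv2.resize(a[y0:y0+w,x0:x0+w],None,fx=s,fy=s,interpolation=cv2.INTER_CUBIC)
        for q,col in zip(uv,[(0,255,0)]*3+[(255,0,255)]): cv2.circle(b,tuple(int(t) for t in (q-[x0,y0])*s),3,col,1)
        c.append(b)
    cv2.imwrite(f'pics/L{tag}.png',np.hstack(c))
E
python3 -c "
from look import *
look('4',('scene','side'),64,6)"
```

```text
[0.43031878 0.23148909 0.28956562] [ 8.92701529e-02  9.96007335e-01 -4.78936300e-04] 9.55 [ 0.01155347 -0.00689805 -0.01855179] [-0.5321248  -0.59582491 -1.47383952]
scene [[464.0, 246.0], [456.0, 250.0], [448.0, 254.0], [444.0, 257.0]]
side [[202.0, 120.0], [211.0, 118.0], [219.0, 116.0], [223.0, 115.0]]
```

View pics/L4.png

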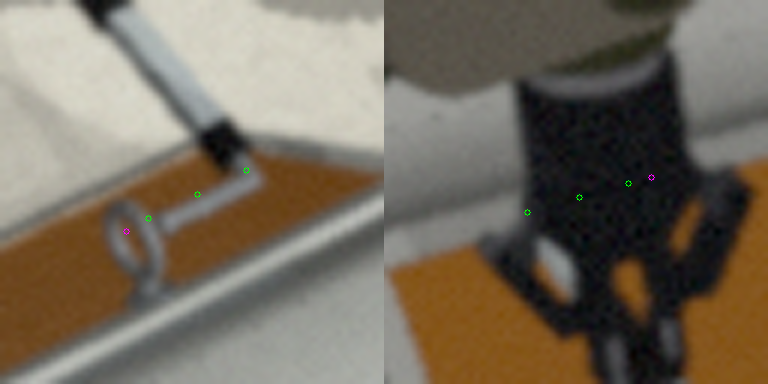

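Scene crop: the leg tip at (160,228) points at the ring centre (135,245) to within about 3 mm, so I'll insert.

Emit:
servo_tool --steps '[{"tx": 0.8,"ty": -0.07,"tz": 0,"yaw": 0,"claw": 1},{"tx": 0.8,"ty": -0.07,"tz": 0,"yaw": 0,"claw": 1},{"tx": 0.8,"ty": -0.07,"tz": 0,"yaw": 0,"claw": 1},{"tx": 0.8,"ty": -0.07,"tz": 0,"yaw": 0,"claw": 1},{"tx": 0.6,"ty": -0.06,"tz": 0,"yaw": 0,"claw": 1},{"tx": 0,"ty": 0,"tz": 0,"yaw": 0,"claw": 1},{"tx": 0,"ty": 0,"tz": 0,"yaw": 0,"claw": 1}]'

```text
time_s: 10.35
position: [0.4681, 0.229, 0.2894]
tool_rot: [[0.088, 0.996, -0.0], [0.996, -0.088, -0.0], [-0.0, -0.0, -1.0]]
ft_force: [-0.2, 0.0, -2.4]
grip_width: 0.018
gripper_force: 107.7
```

Run:
```python
from look import *
look('5',('scene',),64,8)
ax=np.array([.0889,.996]); 
# arc: grip displacement for hatch angles
def eye(ph):
    R,a0=np.hypot(.18,.034),np.arctan2(.289-.138,.103); a=a0+ph; return np.array([R*np.cos(a),R*np.sin(a)])
prev=eye(0)
for ph in list(np.arange(.15,2.36,.15))+[2.356]:
    e=eye(ph); d=(e-prev)*100; print(round(ph,2),'tx %.2f ty %.2f tz %.2f'%(d[0]*ax[0],d[0]*ax[1],d[1]), (e+[-.13,.138]).round(3)); prev=e
```

```text
[0.4681486  0.22896843 0.28944711] [ 8.84823584e-02  9.96077738e-01 -1.08070781e-04] 10.35 [-0.06691796 -0.00300954  0.01673722] [-0.23370417  0.03170988 -2.42293957]
scene [[453.0, 252.0], [445.0, 256.0], [436.0, 260.0], [444.0, 257.0]]
0.15 tx -0.21 ty -2.37 tz 1.37 [-0.051  0.303]
0.3 tx -0.23 ty -2.55 tz 1.00 [-0.076  0.313]
0.45 tx -0.24 ty -2.67 tz 0.61 [-0.103  0.319]
0.6 tx -0.24 ty -2.73 tz 0.20 [-0.13   0.321]
0.75 tx -0.24 ty -2.73 tz -0.21 [-0.158  0.319]
0.9 tx -0.24 ty -2.66 tz -0.62 [-0.184  0.313]
1.05 tx -0.23 ty -2.54 tz -1.01 [-0.21   0.303]
1.2 tx -0.21 ty -2.36 tz -1.38 [-0.234  0.289]
1.35 tx -0.19 ty -2.13 tz -1.72 [-0.255  0.272]
1.5 tx -0.17 ty -1.85 tz -2.02 [-0.274  0.252]
1.65 tx -0.14 ty -1.53 tz -2.27 [-0.289  0.229]
1.8 tx -0.10 ty -1.18 tz -2.48 [-0.301  0.204]
1.95 tx -0.07 ty -0.79 tz -2.63 [-0.309  0.178]
2.1 tx -0.04 ty -0.39 tz -2.72 [-0.313  0.151]
2.25 tx 0.00 ty 0.02 tz -2.75 [-0.313  0.123]
2.36 tx 0.02 ty 0.26 tz -1.92 [-0.31   0.104]
```

View pics/L5.png

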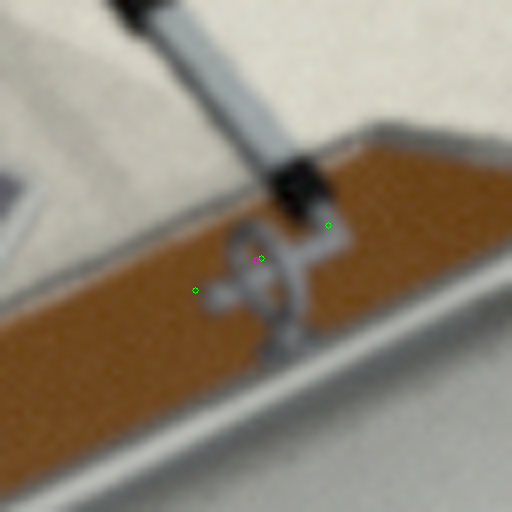

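The leg passes through the ring, with its ball end visible at (215,297) beyond it. Now I'll swing the hatch along the arc.

Emit:
servo_tool --steps '[{"tx": -0.1,"ty": -1.2,"tz": 0.7,"yaw": 0,"claw": 1},{"tx": -0.1,"ty": -1.2,"tz": 0.7,"yaw": 0,"claw": 1},{"tx": -0.1,"ty": -1.3,"tz": 0.5,"yaw": 0,"claw": 1},{"tx": -0.1,"ty": -1.3,"tz": 0.5,"yaw": 0,"claw": 1},{"tx": -0.1,"ty": -1.3,"tz": 0.3,"yaw": 0,"claw": 1},{"tx": -0.1,"ty": -1.3,"tz": 0.3,"yaw": 0,"claw": 1},{"tx": -0.1,"ty": -1.4,"tz": 0.1,"yaw": 0,"claw": 1},{"tx": -0.1,"ty": -1.4,"tz": 0.1,"yaw": 0,"claw": 1},{"tx": -0.1,"ty": -1.4,"tz": -0.1,"yaw": 0,"claw": 1},{"tx": -0.1,"ty": -1.4,"tz": -0.1,"yaw": 0,"claw": 1},{"tx": -0.1,"ty": -1.3,"tz": -0.3,"yaw": 0,"claw": 1},{"tx": -0.1,"ty": -1.3,"tz": -0.3,"yaw": 0,"claw": 1},{"tx": 0,"ty": 0,"tz": 0,"yaw": 0,"claw": 1}]'

```text
time_s: 11.7
position: [0.4561, 0.0693, 0.3132]
tool_rot: [[0.091, 0.996, -0.001], [0.996, -0.091, -0.001], [-0.001, -0.0, -1.0]]
ft_force: [-1.1, 0.0, -2.1]
grip_width: 0.0182
gripper_force: 107.9
```

Run:
```python
from look import *
look('6',('scene','side'),100,4,eye=(.511-.184*.0889+.0+.027*.0889,.3754+(-.184+.027)*.996,.313))
im,d,m=load('scene6'); C=cloud(im,d,m); hsv=cv2.cvtColor(im,cv2.COLOR_RGB2HSV)
for f in('scene6','side6'):
    import meas
    for c,n,P in meas.blobs(f,(8,150,60),(20,255,255),300):
        if P[:,1].mean()>.5: continue
        w,s,v=np.linalg.svd(P-P.mean(0),full_matrices=False); print(f,c,n,P.mean(0).round(3),v[2].round(3),(s/np.sqrt(len(P))*3.46).round(3))
```

```text
[0.45608706 0.06933025 0.31321173] [ 9.07877934e-02  9.95869996e-01 -7.26544394e-04] 11.7 [ 0.01964094 -0.02422441  0.00723228] [-1.0688635   0.01659709 -2.07795848]
scene [[421.0, 206.0], [412.0, 210.0], [404.0, 213.0], [413.0, 211.0]]
side [[233.0, 134.0], [242.0, 131.0], [251.0, 128.0], [242.0, 131.0]]
scene6 [417. 239.] 2514 [0.506 0.266 0.241] [-0.085 -0.992 -0.091] [0.275 0.146 0.006]
side6 [274. 134.] 409 [0.615 0.243 0.245] [-0.789  0.607  0.097] [0.204 0.118 0.044]
side6 [215. 153.] 1685 [0.425 0.264 0.24 ] [-0.109 -0.961 -0.255] [0.169 0.128 0.065]
```

The hatch follows, now just past vertical (pane normal is horizontal). Continuing down.

Emit:
servo_tool --steps '[{"tx": -0.1,"ty": -1.3,"tz": -0.5,"yaw": 0,"claw": 1},{"tx": -0.1,"ty": -1.3,"tz": -0.5,"yaw": 0,"claw": 1},{"tx": -0.1,"ty": -1.2,"tz": -0.7,"yaw": 0,"claw": 1},{"tx": -0.1,"ty": -1.2,"tz": -0.7,"yaw": 0,"claw": 1},{"tx": -0.1,"ty": -1.1,"tz": -0.8,"yaw": 0,"claw": 1},{"tx": -0.1,"ty": -1.1,"tz": -0.9,"yaw": 0,"claw": 1},{"tx": -0.1,"ty": -0.9,"tz": -1,"yaw": 0,"claw": 1},{"tx": -0.1,"ty": -0.9,"tz": -1,"yaw": 0,"claw": 1},{"tx": -0.1,"ty": -0.8,"tz": -1.1,"yaw": 0,"claw": 1},{"tx": 0,"ty": -0.8,"tz": -1.2,"yaw": 0,"claw": 1},{"tx": -0.1,"ty": -0.6,"tz": -1.2,"yaw": 0,"claw": 1},{"tx": 0,"ty": -0.6,"tz": -1.2,"yaw": 0,"claw": 1},{"tx": 0,"ty": -0.4,"tz": -1.3,"yaw": 0,"claw": 1},{"tx": 0,"ty": -0.4,"tz": -1.3,"yaw": 0,"claw": 1},{"tx": 0,"ty": -0.2,"tz": -1.4,"yaw": 0,"claw": 1},{"tx": 0,"ty": -0.2,"tz": -1.4,"yaw": 0,"claw": 1},{"tx": 0,"ty": 0,"tz": 0,"yaw": 0,"claw": 1}]'

```text
time_s: 13.5
position: [0.4453, -0.0593, 0.1499]
tool_rot: [[0.089, 0.996, -0.003], [0.996, -0.089, 0.001], [0.001, -0.003, -1.0]]
ft_force: [0.6, 0.0, -2.3]
grip_width: 0.0183
gripper_force: 107.8
```

Emit:
servo_tool --steps '[{"tx": 0,"ty": 0,"tz": -1.3,"yaw": 0,"claw": 1},{"tx": 0,"ty": 0,"tz": -1.4,"yaw": 0,"claw": 1},{"tx": 0,"ty": 0.1,"tz": -1,"yaw": 0,"claw": 1},{"tx": 0,"ty": 0.1,"tz": -1,"yaw": 0,"claw": 1},{"tx": 0,"ty": 0.1,"tz": -0.5,"yaw": 0,"claw": 1},{"tx": 0,"ty": 0,"tz": 0,"yaw": 0,"claw": 1}]'

```text
time_s: 14.1
position: [0.446, -0.0559, 0.0992]
tool_rot: [[0.088, 0.996, -0.001], [0.996, -0.088, 0.0], [0.0, -0.001, -1.0]]
ft_force: [0.0, 0.6, -3.1]
grip_width: 0.0182
gripper_force: 107.8
```

```bash
cat > hatch.py <<'E'
from look import *
import meas
def hatch(tag,cams=('scene','side')):
  for n in cams:
    im,d,m=snap(n,n+tag)
    for c,k,P in meas.blobs(n+tag,(8,130,60),(22,255,255),300):
        if not(-.0<P[:,1].mean()<.6 and .3<P[:,0].mean()<.7): continue
        mu=np.median(P,0);P=P[np.linalg.norm(P-mu,axis=1)<.2]
        w,s,v=np.linalg.svd(P-P.mean(0),full_matrices=False); nn=v[2]; nn=nn*np.sign(nn[1])
        print(n,c,k,P.mean(0).round(3),'n',nn.round(3),'z range',np.percentile(P[:,2],[2,98]).round(3),'y',np.percentile(P[:,1],[2,98]).round(3))
E
python3 -c "
from hatch import *
o=env.observe();print(o['ft_force'],o['wrist_torque'],o['position'],o['time_s'])
hatch('7')"
```

```text
[ 0.03844495  0.56671285 -3.08067744] [-0.04615776  0.02608047  0.04792109] [ 0.44596928 -0.05588912  0.09916618] 14.1
scene [398. 237.] 3569 [0.496 0.177 0.138] n [0.001 0.012 1.   ] z range [0.132 0.144] y [0.1   0.254]
side [227. 199.] 1022 [0.401 0.171 0.138] n [0.015 0.017 1.   ] z range [0.134 0.143] y [0.106 0.256]
```

Emit:
servo_tool --steps '[{"tx": 0,"ty": 0,"tz": -0.3,"yaw": 0,"claw": 1},{"tx": 0,"ty": 0,"tz": -0.3,"yaw": 0,"claw": 1},{"tx": 0,"ty": 0,"tz": -0.3,"yaw": 0,"claw": 1},{"tx": 0,"ty": 0,"tz": 0,"yaw": 0,"claw": 1}]'

```text
time_s: 14.6
position: [0.4464, -0.0559, 0.0906]
tool_rot: [[0.089, 0.996, 0.001], [0.996, -0.089, 0.001], [0.001, 0.001, -1.0]]
ft_force: [-0.1, 2.5, 3.5]
grip_width: 0.0182
gripper_force: 108.7
```

```bash
python3 -c "
from hatch import *
o=env.observe();print(o['ft_force'],o['wrist_torque'],o['position'],o['time_s'])
hatch('8')"
```

```text
[-0.14601844  2.54383094  3.50575754] [ 1.01720125 -0.32102704 -0.03169433] [ 0.44636143 -0.05589133  0.09059957] 14.6
scene [398. 237.] 3540 [0.496 0.177 0.137] n [-0.001  0.002  1.   ] z range [0.131 0.143] y [0.099 0.253]
side [226. 200.] 985 [0.398 0.173 0.137] n [0.021 0.009 1.   ] z range [0.132 0.142] y [0.107 0.255]
```

Emit:
servo_tool --steps '[{"tx": 0,"ty": 0,"tz": -0.3,"yaw": 0,"claw": 1},{"tx": 0,"ty": 0,"tz": 0,"yaw": 0,"claw": 1}]'

```text
time_s: 14.9
position: [0.4463, -0.0559, 0.0875]
tool_rot: [[0.089, 0.996, 0.0], [0.996, -0.089, 0.0], [0.0, 0.0, -1.0]]
ft_force: [0.7, 2.1, 4.4]
grip_width: 0.018
gripper_force: 108.8
```

```bash
python3 -c "
from hatch import *
o=env.observe();print(o['ft_force'],o['wrist_torque'],o['position'],o['time_s'])
hatch('9')"
```

```text
[0.65385584 2.08400678 4.36430041] [ 1.26820879 -0.46661949 -0.12247929] [ 0.44630649 -0.05592166  0.08753527] 14.9
scene [398. 237.] 3539 [0.496 0.177 0.137] n [ 0.001  0.001 -1.   ] z range [0.131 0.143] y [0.099 0.253]
side [226. 200.] 961 [0.397 0.173 0.137] n [0.016 0.004 1.   ] z range [0.133 0.141] y [0.107 0.255]
```

Emit:
servo_tool --steps '[{"tx": 0,"ty": 0,"tz": 0.6,"yaw": 0,"claw": 1},{"tx": 0,"ty": 0,"tz": 0.5,"yaw": 0,"claw": 1},{"tx": 0,"ty": 0,"tz": 0,"yaw": 0,"claw": 1}]'

```text
time_s: 15.3
position: [0.4461, -0.0563, 0.0991]
tool_rot: [[0.088, 0.996, 0.0], [0.996, -0.088, -0.001], [-0.001, 0.0, -1.0]]
ft_force: [-0.6, 0.2, -1.7]
grip_width: 0.0182
gripper_force: 107.9
```

Emit:
servo_tool --steps '[{"tx": -1,"ty": 0.1,"tz": 0,"yaw": 0,"claw": 1},{"tx": -1,"ty": 0.1,"tz": 0,"yaw": 0,"claw": 1},{"tx": -1.5,"ty": 0.1,"tz": 0,"yaw": 0,"claw": 1},{"tx": -1.5,"ty": 0.1,"tz": 0,"yaw": 0,"claw": 1},{"tx": -1.5,"ty": 0.1,"tz": 0,"yaw": 0,"claw": 1},{"tx": 0,"ty": 0,"tz": 0,"yaw": 0,"claw": 1}]'

```text
time_s: 15.9
position: [0.3787, -0.0504, 0.0984]
tool_rot: [[0.089, 0.996, -0.002], [0.996, -0.089, 0.001], [0.001, -0.002, -1.0]]
ft_force: [0.7, -0.3, -2.5]
grip_width: 0.0182
gripper_force: 107.8
```

```bash
python3 -c "
from look import *
look('10',('scene','side'),100,4,(.486,.092,.104))"
```

```text
[ 0.37871066 -0.05037859  0.09840719] [8.88882533e-02 9.96041388e-01 6.57098780e-04] 15.9 [-0.02996276 -0.04066777  0.03391332] [ 0.65049356 -0.26065328 -2.53665024]
scene [[408.0, 214.0], [401.0, 217.0], [394.0, 220.0], [384.0, 224.0]]
side [[237.0, 224.0], [246.0, 221.0], [255.0, 217.0], [267.0, 211.0]]
```

View pics/L10.png

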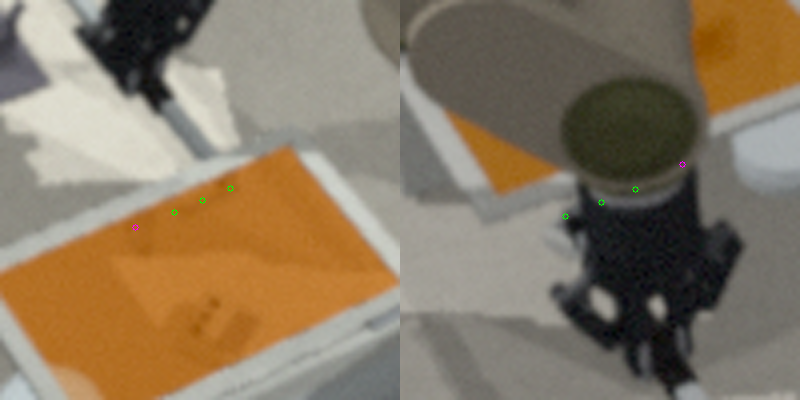

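The hatch is fully down (amber panel level) and the leg is clear of the ring. I'll withdraw toward the rest and check the pole's pitch.

Emit:
servo_tool --steps '[{"tx": 0,"ty": -3,"tz": 0,"yaw": 0,"claw": 1},{"tx": 0,"ty": -4,"tz": 0,"yaw": 0,"claw": 1},{"tx": 0,"ty": -4,"tz": 1,"yaw": -0.3,"claw": 1},{"tx": 1,"ty": -3,"tz": 3,"yaw": -0.4,"claw": 1},{"tx": 1,"ty": -3,"tz": 3,"yaw": -0.4,"claw": 1},{"tx": 1,"ty": -3,"tz": 2,"yaw": -0.4,"claw": 1},{"tx": 1.1,"ty": -2.9,"tz": 0,"yaw": -0.4,"claw": 1},{"tx": 0,"ty": -0.1,"tz": 0,"yaw": 0,"claw": 1},{"tx": 0,"ty": 0,"tz": 0,"yaw": 0,"claw": 1}]'

```text
time_s: 16.9
position: [0.4221, -0.2811, 0.188]
tool_rot: [[0.122, 0.993, -0.001], [0.993, -0.122, 0.001], [0.001, -0.001, -1.0]]
ft_force: [-0.5, 0.2, -1.6]
grip_width: 0.018
gripper_force: 108.0
```

```bash
cat > pitch.py <<'E'
from look import *
def pitch(tag):
    o=env.observe(); p=o['position']; x=o['tool_rot'][:,0]*[1,1,0]; x/=np.linalg.norm(x); y=np.array([-x[1],x[0],0]); print(p,np.degrees(np.arctan2(x[1],x[0])),o['time_s'])
    for n in('scene','side','wrist'):
        im,d,m=snap(n,n+tag); C=cloud(im,d,m)-p; a=C@x; b=C@y; z=C[...,2]
        k=(d>0)&(np.abs(b)<.012)&(np.abs(z)<.035)&(((a>.055)&(a<.135))|((a<-.055)&(a>-.17)))
        for r in((.055,.085),(.1,.135),(-.085,-.055),(-.165,-.12)):
            q=k&(a>r[0])&(a<r[1]); print(n,r,q.sum(),np.percentile(z[q],[50,90]).round(4) if q.sum()>5 else '',b[q].mean().round(4) if q.sum()>5 else '')
        q=(d>0)&(a>.14)&(a<.16)&(b<-.01)&(b>-.055)&(np.abs(z)<.03); print(n,'leg',q.sum(),np.percentile(z[q],[50,90]).round(4) if q.sum()>3 else '',np.median(a[q]) if q.sum()>3 else '')
if __name__=='__main__': import sys; pitch(sys.argv[1])
E
python3 pitch.py 11
```

```text
[ 0.42212768 -0.28113959  0.18795195] 82.99392091852715 16.9
scene (0.055, 0.085) 33 [0.0091 0.0126] -0.0041
scene (0.1, 0.135) 44 [0.0104 0.0132] -0.0032
scene (-0.085, -0.055) 8 [0.0011 0.0051] -0.0072
scene (-0.165, -0.12) 37 [-0.0026  0.0018] -0.0029
scene leg 29 [0.007  0.0105] 0.15328846627147377
side (0.055, 0.085) 4  
side (0.1, 0.135) 83 [0.0108 0.0135] 0.003
side (-0.085, -0.055) 96 [0.0027 0.0054] 0.0024
side (-0.165, -0.12) 152 [0.0001 0.003 ] 0.0028
side leg 21 [0.0067 0.0094] 0.14778457706655468
wrist (0.055, 0.085) 3256 [0.0079 0.0089] -0.0005
wrist (0.1, 0.135) 1345 [0.0093 0.0102] -0.0005
wrist (-0.085, -0.055) 0  
wrist (-0.165, -0.12) 0  
wrist leg 0
```

Pitch is about 2° hook-up, so releasing it in the rest will level it.

Emit:
servo_tool --steps '[{"tx": -0.1,"ty": 0,"tz": -4,"yaw": 0,"claw": 1},{"tx": 0,"ty": 0,"tz": -4,"yaw": 0,"claw": 1},{"tx": 0,"ty": 0,"tz": -2.5,"yaw": 0,"claw": 1},{"tx": 0,"ty": 0,"tz": -1,"yaw": 0,"claw": 1},{"tx": 0,"ty": 0,"tz": -0.5,"yaw": 0,"claw": 1},{"tx": 0,"ty": 0,"tz": 0,"yaw": 0,"claw": 1},{"tx": 0,"ty": 0,"tz": 0,"yaw": 0,"claw": 1}]'

```text
time_s: 17.75
position: [0.4212, -0.281, 0.0695]
tool_rot: [[0.121, 0.993, 0.0], [0.993, -0.121, -0.001], [-0.0, 0.0, -1.0]]
ft_force: [-3.5, 1.0, -2.9]
grip_width: 0.0184
gripper_force: 108.0
```

Emit:
servo_tool --steps '[{"tx": 0,"ty": 0,"tz": -0.3,"yaw": 0,"claw": 1},{"tx": 0,"ty": 0,"tz": -0.3,"yaw": 0,"claw": 1},{"tx": 0,"ty": 0,"tz": 0,"yaw": 0,"claw": 1}]'

```text
time_s: 18.05
position: [0.4212, -0.281, 0.0634]
tool_rot: [[0.121, 0.993, 0.001], [0.993, -0.121, -0.001], [-0.001, 0.001, -1.0]]
ft_force: [-3.3, 3.5, 5.2]
grip_width: 0.0181
gripper_force: 109.1
```

Emit:
servo_tool --newtons 40 --steps '[{"tx": 0,"ty": 0,"tz": 0,"yaw": 0,"claw": 5},{"tx": 0,"ty": 0,"tz": 0,"yaw": 0,"claw": 5},{"tx": 0,"ty": 0,"tz": 0,"yaw": 0,"claw": 5},{"tx": 0,"ty": 0,"tz": 0,"yaw": 0,"claw": 5},{"tx": 0,"ty": 0,"tz": 2,"yaw": 0,"claw": 5},{"tx": 0,"ty": 0,"tz": 3,"yaw": 0,"claw": 5},{"tx": 0,"ty": 0,"tz": 4,"yaw": 0,"claw": 5},{"tx": 0,"ty": 0,"tz": 5,"yaw": 0,"claw": 5},{"tx": 2,"ty": 1,"tz": 4,"yaw": 0,"claw": 8},{"tx": 2,"ty": 1,"tz": 4,"yaw": 0,"claw": 8},{"tx": 2,"ty": 1,"tz": 4,"yaw": 0,"claw": 8},{"tx": 2,"ty": 1,"tz": 4,"yaw": 0,"claw": 8},{"tx": 0,"ty": 0,"tz": 0,"yaw": 0,"claw": 8},{"tx": 0,"ty": 0,"tz": 0,"yaw": 0,"claw": 8}]'

```text
time_s: 19.45
position: [0.5014, -0.2408, 0.3626]
tool_rot: [[0.121, 0.993, 0.001], [0.993, -0.121, -0.001], [-0.0, 0.001, -1.0]]
ft_force: [-0.1, 0.3, -0.4]
grip_width: 0.0802
gripper_force: 0.0
```

```bash
cat > pole.py <<'E'
from h import *; from fit import rect
def pole(f):
    im,d,m=load(f); C=cloud(im,d,m); x=np.array([np.cos(np.radians(83)),np.sin(np.radians(83)),0]); y=np.array([-x[1],x[0],0]); D=C-[.4195,-.281,0]
    a=D@x;b=D@y;z=C[...,2]
    for r in((-.165,-.11),(-.07,-.055),(-.04,.04),(.055,.07),(.105,.135)):
        q=(d>0)&(np.abs(b)<.02)&(z>.05)&(z<.09)&(a>r[0])&(a<r[1])
        if q.sum()>5: print(f,r,q.sum(),'ztop',np.percentile(z[q],[50,80]).round(4),'b',np.median(b[q]).round(4))
E
python3 - <<'E'
from h import *; import fit,pole,meas
o=env.observe(); print(o['position'],o['tool_rot'][:,0],o['time_s'])
snap('wrist','w12'); pole.pole('w12'); snap('side','side12'); pole.pole('side12')
for f in('w12','side12'):
    for c,n,P in meas.blobs(f,(105,110,60),(125,255,255),100): print(f,c,n,np.median(P,0).round(3))
bc=[(.602,-.04),(.659,-.183),(.5275,-.2245)]
for f in('w12','side12'):
    for b in bc:
        try: fit.boxes(f,[b])
        except Exception as e: print(f,b,'none')
E
```

```text
[ 0.50137918 -0.24083975  0.3625527 ] [ 1.20621202e-01  9.92698508e-01 -4.44009683e-04] 19.45
w12 (-0.165, -0.11) 329 ztop [0.0677 0.0685] b -0.0035
w12 (-0.07, -0.055) 99 ztop [0.0678 0.0687] b -0.0036
w12 (-0.04, 0.04) 835 ztop [0.0715 0.0724] b -0.0041
w12 (0.055, 0.07) 128 ztop [0.0678 0.0686] b -0.0033
w12 (0.105, 0.135) 318 ztop [0.0684 0.0693] b -0.0037
side12 (-0.165, -0.11) 166 ztop [0.0686 0.0708] b 0.0023
side12 (-0.07, -0.055) 47 ztop [0.0691 0.0708] b 0.0014
side12 (-0.04, 0.04) 265 ztop [0.0722 0.0742] b 0.0034
side12 (0.055, 0.07) 34 ztop [0.069  0.0708] b 0.0023
side12 (0.105, 0.135) 66 ztop [0.0694 0.0712] b 0.0021
w12 [375.  21.] 269 [ 0.591 -0.076  0.031]
w12 [410. 105.] 374 [ 0.635 -0.185  0.031]
w12 [326. 135.] 207 [ 0.505 -0.194  0.037]
w12 [522. 203.] 133 [ 0.811 -0.351  0.019]
w12 [571. 226.] 2895 [ 0.854 -0.374  0.058]
w12 [380. 349.] 480 [ 0.572 -0.61   0.019]
side12 [325. 247.] 191 [ 0.579 -0.072  0.02 ]
side12 [478. 270.] 1187 [ 0.842 -0.417  0.058]
side12 [370. 267.] 202 [ 0.636 -0.21   0.019]
side12 [343. 298.] 220 [ 0.504 -0.258  0.021]
side12 [457. 395.] 151 [ 0.482 -0.657  0.143]
box w12 (array([604. , -62.3]), array([49.3, 29.1]), 2.7) 910 0.0469
box w12 (array([ 659.4, -182.8]), array([73.7, 49.1]), 90.3) 2070 0.0469
box w12 (array([ 527.9, -224.4]), array([74.1, 48. ]), 88.2) 1768 0.0469
box side12 (array([599.6, -40.2]), array([79.4, 52.1]), 91.5) 294 0.0467
box side12 (array([ 660.1, -182.3]), array([78.7, 53.5]), 90.3) 355 0.0482
box side12 (array([ 526.6, -224.2]), array([79.4, 51.4]), 89.7) 429 0.0482
```

The pole is level in its rest, and the boxes haven't moved. Picking the nearest box at (0.5275, -0.224).

Emit:
servo_tool --newtons 40 --steps '[{"tx": 1.3,"ty": 0.8,"tz": -3,"yaw": 2.7,"claw": 8},{"tx": 1.3,"ty": 0.8,"tz": -4,"yaw": 2.8,"claw": 8},{"tx": 0,"ty": 0,"tz": -4.5,"yaw": 0,"claw": 8},{"tx": 0,"ty": 0,"tz": -4.5,"yaw": 0,"claw": 8},{"tx": 0,"ty": 0,"tz": -4.5,"yaw": 0,"claw": 8},{"tx": 0,"ty": 0,"tz": -4.5,"yaw": 0,"claw": 8},{"tx": 0,"ty": 0,"tz": -4,"yaw": 0,"claw": 8},{"tx": 0,"ty": 0,"tz": -3,"yaw": 0,"claw": 8},{"tx": 0,"ty": 0,"tz": -1.5,"yaw": 0,"claw": 8},{"tx": 0,"ty": 0,"tz": 0,"yaw": 0,"claw": 8},{"tx": 0,"ty": 0,"tz": 0,"yaw": 0,"claw": 4.5},{"tx": 0,"ty": 0,"tz": 0,"yaw": 0,"claw": 4.5},{"tx": 0,"ty": 0,"tz": 0,"yaw": 0,"claw": 4.5},{"tx": 0,"ty": 0,"tz": 0,"yaw": 0,"claw": 4.5},{"tx": 0,"ty": 0,"tz": 0,"yaw": 0,"claw": 4.5}]'

```text
time_s: 21.05
position: [0.5275, -0.2254, 0.0287]
tool_rot: [[0.026, 1.0, 0.001], [1.0, -0.026, -0.001], [-0.001, 0.002, -1.0]]
ft_force: [-0.9, 0.0, 6.8]
grip_width: 0.0514
gripper_force: 43.0
```

Emit:
servo_tool --steps '[{"tx": 0,"ty": 0,"tz": 3,"yaw": 0,"claw": 4.5},{"tx": 0,"ty": 0,"tz": 5,"yaw": 0,"claw": 4.5},{"tx": 0,"ty": 0,"tz": 4.2,"yaw": 8,"claw": 4.5},{"tx": 0,"ty": 0,"tz": 4.2,"yaw": 8,"claw": 4.5},{"tx": 0,"ty": 0,"tz": 4.2,"yaw": 8,"claw": 4.5},{"tx": 0,"ty": 0,"tz": 4.2,"yaw": 8,"claw": 4.5},{"tx": 0,"ty": 0,"tz": 4.2,"yaw": 8,"claw": 4.5},{"tx": 0,"ty": 0,"tz": 4.2,"yaw": 8,"claw": 4.5},{"tx": 0,"ty": 0,"tz": 4.2,"yaw": 8,"claw": 4.5},{"tx": 0,"ty": 0,"tz": 4.2,"yaw": 8,"claw": 4.5},{"tx": -0.8,"ty": 4.2,"tz": 0,"yaw": 8,"claw": 4.5},{"tx": -0.8,"ty": 4.2,"tz": 0,"yaw": 8,"claw": 4.5},{"tx": -0.8,"ty": 4.2,"tz": 0,"yaw": 8,"claw": 4.5},{"tx": -0.8,"ty": 4.2,"tz": 0,"yaw": 8,"claw": 4.5},{"tx": -0.8,"ty": 4.2,"tz": 0,"yaw": 8,"claw": 4.5},{"tx": -0.8,"ty": 4.2,"tz": 0,"yaw": 8,"claw": 4.5},{"tx": -0.8,"ty": 4.2,"tz": 0,"yaw": 8,"claw": 4.5},{"tx": -0.8,"ty": 4.2,"tz": 0,"yaw": 8,"claw": 4.5},{"tx": -0.8,"ty": 4.2,"tz": 0,"yaw": 8,"claw": 4.5},{"tx": -0.8,"ty": 4.2,"tz": 0,"yaw": 8,"claw": 4.5}]'

```text
time_s: 23.05
position: [0.4461, 0.1966, 0.4438]
tool_rot: [[-0.604, -0.797, 0.0], [-0.797, 0.604, 0.0], [-0.0, -0.0, -1.0]]
ft_force: [1.0, -0.4, -1.3]
grip_width: 0.0518
gripper_force: 42.5
```

Emit:
servo_tool --steps '[{"tx": -0.8,"ty": 4.2,"tz": 0,"yaw": 8,"claw": 4.5},{"tx": -0.8,"ty": 4.2,"tz": 0,"yaw": 8,"claw": 4.5},{"tx": -0.8,"ty": 4,"tz": 0,"yaw": 8,"claw": 4.5},{"tx": -0.5,"ty": 3.5,"tz": 0,"yaw": 8,"claw": 4.5},{"tx": 0,"ty": 0,"tz": 0,"yaw": 0.4,"claw": 4.5},{"tx": 0,"ty": 0,"tz": 0,"yaw": 0,"claw": 4.5},{"tx": 0,"ty": 0,"tz": 0,"yaw": 0,"claw": 4.5}]'

```text
time_s: 23.75
position: [0.4182, 0.3532, 0.4438]
tool_rot: [[-0.09, -0.996, 0.0], [-0.996, 0.09, -0.0], [0.0, -0.0, -1.0]]
ft_force: [1.0, -0.0, -0.9]
grip_width: 0.0515
gripper_force: 42.4
```

Emit:
servo_tool --steps '[{"tx": 0.1,"ty": 0.2,"tz": -4,"yaw": 0,"claw": 4.5},{"tx": 0,"ty": 0,"tz": -4,"yaw": 0,"claw": 4.5},{"tx": 0,"ty": 0,"tz": -4,"yaw": 0,"claw": 4.5},{"tx": 0,"ty": 0,"tz": -4,"yaw": 0,"claw": 4.5},{"tx": 0,"ty": 0,"tz": -4,"yaw": 0,"claw": 4.5},{"tx": 0,"ty": 0,"tz": -4,"yaw": 0,"claw": 4.5},{"tx": 0,"ty": 0,"tz": -3,"yaw": 0,"claw": 4.5},{"tx": 0,"ty": 0,"tz": -2.5,"yaw": 0,"claw": 4.5},{"tx": 0,"ty": 0,"tz": -1,"yaw": 0,"claw": 4.5},{"tx": 0,"ty": 0,"tz": 0,"yaw": 0,"claw": 4.5},{"tx": 0,"ty": 0,"tz": 0,"yaw": 0,"claw": 4.5}]'

```text
time_s: 24.85
position: [0.4199, 0.3559, 0.1399]
tool_rot: [[-0.089, -0.996, 0.002], [-0.996, 0.089, 0.001], [-0.001, -0.002, -1.0]]
ft_force: [-0.0, -0.4, -1.3]
grip_width: 0.0517
gripper_force: 42.4
```

Emit:
servo_tool --steps '[{"tx": 0,"ty": 0,"tz": -0.5,"yaw": 0,"claw": 4.5},{"tx": 0,"ty": 0,"tz": -0.4,"yaw": 0,"claw": 4.5},{"tx": 0,"ty": 0,"tz": 0,"yaw": 0,"claw": 4.5}]'

```text
time_s: 25.15
position: [0.419, 0.3559, 0.1294]
tool_rot: [[-0.088, -0.996, -0.0], [-0.996, 0.088, -0.0], [0.0, 0.0, -1.0]]
ft_force: [-0.2, 0.6, -0.4]
grip_width: 0.0516
gripper_force: 42.4
```

Emit:
servo_tool --steps '[{"tx": 0,"ty": 0,"tz": 0,"yaw": 0,"claw": 7},{"tx": 0,"ty": 0,"tz": 0,"yaw": 0,"claw": 7},{"tx": 0,"ty": 0,"tz": 0,"yaw": 0,"claw": 7},{"tx": 0,"ty": 0,"tz": 2,"yaw": 0,"claw": 7},{"tx": 0,"ty": 0,"tz": 4,"yaw": 0,"claw": 7},{"tx": 0,"ty": 0,"tz": 4,"yaw": 0,"claw": 7},{"tx": 0,"ty": 0,"tz": 4,"yaw": 0,"claw": 7},{"tx": 0,"ty": 0,"tz": 4,"yaw": 0,"claw": 7},{"tx": 0,"ty": 0,"tz": 4,"yaw": 0,"claw": 7},{"tx": 0,"ty": 0,"tz": 4,"yaw": 0,"claw": 7},{"tx": 0,"ty": 0,"tz": 4,"yaw": 0,"claw": 7},{"tx": 0,"ty": 0,"tz": 2,"yaw": 0,"claw": 7},{"tx": 1.7,"ty": -4,"tz": 0,"yaw": -8,"claw": 8},{"tx": 1.7,"ty": -4,"tz": 0,"yaw": -8,"claw": 8},{"tx": 1.7,"ty": -4,"tz": 0,"yaw": -8,"claw": 8},{"tx": 1.7,"ty": -4,"tz": 0,"yaw": -8,"claw": 8},{"tx": 1.7,"ty": -4,"tz": 0,"yaw": -8,"claw": 8},{"tx": 1.7,"ty": -4,"tz": 0,"yaw": -8,"claw": 8},{"tx": 1.7,"ty": -4,"tz": 0,"yaw": -8,"claw": 8},{"tx": 1.7,"ty": -4,"tz": 0,"yaw": -8,"claw": 8}]'

```text
time_s: 27.15
position: [0.5554, 0.0342, 0.4498]
tool_rot: [[-0.936, -0.352, 0.0], [-0.352, 0.936, -0.0], [-0.0, -0.0, -1.0]]
ft_force: [0.1, -0.3, -0.9]
grip_width: 0.0796
gripper_force: 0.0
```

Emit:
servo_tool --steps '[{"tx": 1.7,"ty": -4,"tz": 0,"yaw": -8,"claw": 8},{"tx": 1.7,"ty": -4,"tz": 0,"yaw": -8,"claw": 8},{"tx": 1.7,"ty": -4,"tz": 0,"yaw": -8,"claw": 8},{"tx": 1.7,"ty": -4,"tz": 0,"yaw": -8,"claw": 8},{"tx": 1.7,"ty": -4,"tz": 0,"yaw": -8,"claw": 8},{"tx": 0.9,"ty": 0,"tz": -4,"yaw": -8,"claw": 8},{"tx": 0.9,"ty": 0,"tz": -4,"yaw": -8,"claw": 8},{"tx": 0.1,"ty": 0,"tz": -3,"yaw": -8,"claw": 8},{"tx": 0,"ty": -0.4,"tz": -2,"yaw": -8,"claw": 8},{"tx": 0,"ty": -0.5,"tz": 0,"yaw": -8,"claw": 8},{"tx": 0,"ty": -0.5,"tz": 0,"yaw": -8,"claw": 8},{"tx": 0,"ty": -0.5,"tz": 0,"yaw": -8,"claw": 8},{"tx": 0,"ty": 0,"tz": 0,"yaw": -8,"claw": 8},{"tx": 0,"ty": 0,"tz": 0,"yaw": -7,"claw": 8},{"tx": 0,"ty": 0,"tz": 0,"yaw": 0,"claw": 8},{"tx": 0,"ty": 0,"tz": 0,"yaw": 0,"claw": 8}]'

```text
time_s: 28.75
position: [0.6591, -0.183, 0.3196]
tool_rot: [[-0.002, 1.0, -0.0], [1.0, 0.002, 0.0], [0.0, -0.0, -1.0]]
ft_force: [0.1, 0.2, 0.7]
grip_width: 0.0801
gripper_force: 0.0
```

```bash
cat > bx.py <<'E'
from h import *; import fit,sys
o=env.observe(); print(o['position'],np.degrees(np.arctan2(o['tool_rot'][1,0],o['tool_rot'][0,0])),o['q'].round(1),o['time_s'])
t=sys.argv[1]; cams=sys.argv[2].split(',')
for n in cams:
    snap(n,n+t)
    for a in sys.argv[3:]:
        v=[float(q) for q in a.split(',')]; zr=(v[2]-.006,v[2]+.006) if len(v)>2 else (.042,.054)
        try: fit.boxes(n+t,[v[:2]],zr)
        except Exception as e: print(n,v,'none')
E
python3 bx.py 13 wrist,scene,side .659,-.183 .602,-.04 .419,.3555,.148
```

```text
[ 0.65914223 -0.18298996  0.31958739] 90.11121486614522 [-25.4  35.1  40.4   0.  104.5 -25.5] 28.75
box wrist13 (array([ 625.3, -155.2]), array([48.4, 39. ]), 89.9) 881 0.0469
box wrist13 (array([602.8, -39.6]), array([74.8, 48. ]), 93.2) 2973 0.0471
box wrist13 (array([0., 0.]), array([0., 0.]), 0.0) 0 nan
box scene13 (array([ 627.1, -158.1]), array([38.5, 24.8]), 58.8) 48 0.0477
box scene13 (array([604.9, -35.3]), array([78.2, 49.4]), 92.9) 218 0.0479
box scene13 (array([419.8, 349. ]), array([58.7, 52. ]), 84.3) 239 0.1476
box side13 (array([ 624.6, -158.1]), array([50. , 40.2]), 91.6) 126 0.0487
box side13 (array([599.5, -41.1]), array([79.7, 49.4]), 94.9) 294 0.0468
box side13 (array([419. , 353.8]), array([89. , 49.3]), 83.5) 221 0.1484
  return _methods._mean(a, axis=axis, dtype=dtype,
  ret = ret.dtype.type(ret / rcount)
```

Box1 has been knocked aside as warned, so I'll re-measure it around its new spot.

```bash
python3 bx.py 14 wrist,side .62,-.14 .615,-.138
python3 - <<'E'
import meas
for f in('wrist14','side14'):
    for c,n,P in meas.blobs(f,(105,110,60),(125,255,255),80): print(f,c,n,P.min(0).round(3),P.max(0).round(3))
E
```

```text
[ 0.65914704 -0.18301674  0.31959839] 90.03402383100915 [-25.4  35.1  40.4  -0.  104.5 -25.4] 28.9
box wrist14 (array([ 620.8, -143.7]), array([73.3, 48.1]), 89.8) 2225 0.047
box wrist14 (array([ 620.8, -143.7]), array([73.3, 48.1]), 89.8) 2225 0.047
box side14 (array([ 620.4, -144.7]), array([76.2, 52.3]), 90.3) 341 0.0486
box side14 (array([ 620.4, -144.7]), array([76.2, 52.3]), 90.3) 341 0.0486
wrist14 [286.  57.] 306 [ 0.579 -0.08   0.013] [0.631 0.    0.049]
wrist14 [303. 125.] 163 [ 0.596 -0.182  0.029] [ 0.646 -0.105  0.047]
wrist14 [495. 289.] 1974 [ 0.842 -0.396  0.047] [ 0.966 -0.341  0.061]
side14 [346. 166.] 90 [0.765 0.078 0.036] [0.885 0.202 0.144]
side14 [325. 247.] 188 [ 0.571 -0.083  0.001] [ 0.622 -0.005  0.036]
side14 [478. 270.] 1196 [ 0.8   -0.46   0.008] [ 0.959 -0.347  0.069]
side14 [352. 265.] 195 [ 0.593 -0.185  0.001] [ 0.641 -0.111  0.038]
side14 [457. 395.] 150 [ 0.477 -0.687  0.12 ] [ 0.492 -0.64   0.159]
```

View pics/wrist14.png

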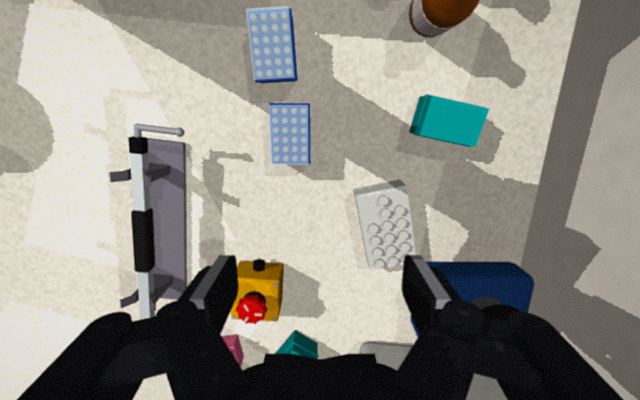

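Box1 now stands at (0.6207, -0.144), at pixel (290,133). Picking it there.

Emit:
servo_tool --newtons 40 --steps '[{"tx": -1.9,"ty": 1.9,"tz": -3,"yaw": 0,"claw": 8},{"tx": -1.9,"ty": 2,"tz": -3,"yaw": 0,"claw": 8},{"tx": 0,"ty": 0,"tz": -4.5,"yaw": 0,"claw": 8},{"tx": 0,"ty": 0,"tz": -4.5,"yaw": 0,"claw": 8},{"tx": 0,"ty": 0,"tz": -4.5,"yaw": 0,"claw": 8},{"tx": 0,"ty": 0,"tz": -4.5,"yaw": 0,"claw": 8},{"tx": 0,"ty": 0,"tz": -3.5,"yaw": 0,"claw": 8},{"tx": 0,"ty": 0,"tz": -1.7,"yaw": 0,"claw": 8},{"tx": 0,"ty": 0,"tz": 0,"yaw": 0,"claw": 8},{"tx": 0,"ty": 0,"tz": 0,"yaw": 0,"claw": 4.5},{"tx": 0,"ty": 0,"tz": 0,"yaw": 0,"claw": 4.5},{"tx": 0,"ty": 0,"tz": 0,"yaw": 0,"claw": 4.5},{"tx": 0,"ty": 0,"tz": 0,"yaw": 0,"claw": 4.5},{"tx": 0,"ty": 0,"tz": 0,"yaw": 0,"claw": 4.5}]'

```text
time_s: 30.4
position: [0.622, -0.1444, 0.0294]
tool_rot: [[0.001, 1.0, 0.003], [1.0, -0.001, -0.001], [-0.001, 0.003, -1.0]]
ft_force: [0.0, -0.2, 6.8]
grip_width: 0.0515
gripper_force: 42.8
```

Emit:
servo_tool --steps '[{"tx": 0,"ty": 0,"tz": 3,"yaw": 0,"claw": 4.5},{"tx": 0,"ty": 0,"tz": 5,"yaw": 0,"claw": 4.5},{"tx": 0,"ty": 0,"tz": 4.2,"yaw": 8,"claw": 4.5},{"tx": 0,"ty": 0,"tz": 4.2,"yaw": 8,"claw": 4.5},{"tx": 0,"ty": 0,"tz": 4.2,"yaw": 8,"claw": 4.5},{"tx": 0,"ty": 0,"tz": 4.2,"yaw": 8,"claw": 4.5},{"tx": 0,"ty": 0,"tz": 4.2,"yaw": 8,"claw": 4.5},{"tx": 0,"ty": 0,"tz": 4.2,"yaw": 8,"claw": 4.5},{"tx": 0,"ty": 0,"tz": 4.2,"yaw": 8,"claw": 4.5},{"tx": 0,"ty": 0,"tz": 4.2,"yaw": 8,"claw": 4.5},{"tx": -1,"ty": 4.1,"tz": 0,"yaw": 8,"claw": 4.5},{"tx": -1,"ty": 4.1,"tz": 0,"yaw": 8,"claw": 4.5},{"tx": -1,"ty": 4.1,"tz": 0,"yaw": 8,"claw": 4.5},{"tx": -1,"ty": 4.1,"tz": 0,"yaw": 8,"claw": 4.5},{"tx": -1,"ty": 4.1,"tz": 0,"yaw": 8,"claw": 4.5},{"tx": -1,"ty": 4.1,"tz": 0,"yaw": 8,"claw": 4.5},{"tx": -1,"ty": 4.1,"tz": 0,"yaw": 8,"claw": 4.5},{"tx": -1,"ty": 4.1,"tz": 0,"yaw": 8,"claw": 4.5},{"tx": -1,"ty": 4.1,"tz": 0,"yaw": 8,"claw": 4.5},{"tx": -1,"ty": 4.1,"tz": 0,"yaw": 8,"claw": 4.5}]'

```text
time_s: 32.4
position: [0.5201, 0.2675, 0.4441]
tool_rot: [[-0.584, -0.812, 0.001], [-0.812, 0.584, 0.0], [-0.0, -0.0, -1.0]]
ft_force: [0.0, 0.2, -1.0]
grip_width: 0.0514
gripper_force: 42.1
```

Emit:
servo_tool --steps '[{"tx": -1,"ty": 4.1,"tz": 0,"yaw": 8,"claw": 4.5},{"tx": -0.35,"ty": 4.1,"tz": 0,"yaw": 8,"claw": 4.5},{"tx": 0,"ty": 0,"tz": 0,"yaw": 8,"claw": 4.5},{"tx": 0,"ty": 0,"tz": 0,"yaw": 7,"claw": 4.5},{"tx": 0,"ty": 0,"tz": 0,"yaw": 0,"claw": 4.5},{"tx": 0,"ty": 0,"tz": 0,"yaw": 0,"claw": 4.5}]'

```text
time_s: 33.0
position: [0.5075, 0.3477, 0.4439]
tool_rot: [[-0.092, -0.996, 0.0], [-0.996, 0.092, 0.0], [-0.0, -0.0, -1.0]]
ft_force: [-0.5, -1.1, -0.6]
grip_width: 0.0517
gripper_force: 42.2
```

Emit:
servo_tool --steps '[{"tx": 0,"ty": 0,"tz": -4,"yaw": 0,"claw": 4.5},{"tx": 0,"ty": 0,"tz": -4,"yaw": 0,"claw": 4.5},{"tx": 0,"ty": 0,"tz": -4,"yaw": 0,"claw": 4.5},{"tx": 0,"ty": 0,"tz": -4,"yaw": 0,"claw": 4.5},{"tx": 0,"ty": 0,"tz": -4,"yaw": 0,"claw": 4.5},{"tx": 0,"ty": 0,"tz": -4,"yaw": 0,"claw": 4.5},{"tx": 0,"ty": 0,"tz": -3,"yaw": 0,"claw": 4.5},{"tx": 0,"ty": 0,"tz": -2.5,"yaw": 0,"claw": 4.5},{"tx": 0,"ty": 0,"tz": -1,"yaw": 0,"claw": 4.5},{"tx": 0,"ty": 0,"tz": -0.4,"yaw": 0,"claw": 4.5},{"tx": 0,"ty": 0,"tz": -0.4,"yaw": 0,"claw": 4.5},{"tx": 0,"ty": 0,"tz": 0,"yaw": 0,"claw": 4.5}]'

```text
time_s: 34.2
position: [0.508, 0.3481, 0.1313]
tool_rot: [[-0.089, -0.996, 0.001], [-0.996, 0.089, 0.001], [-0.001, -0.001, -1.0]]
ft_force: [-0.6, 0.2, -0.6]
grip_width: 0.0512
gripper_force: 42.3
```

Emit:
servo_tool --steps '[{"tx": 0,"ty": 0,"tz": -0.1,"yaw": 0,"claw": 4.5},{"tx": 0,"ty": 0,"tz": 0,"yaw": 0,"claw": 7},{"tx": 0,"ty": 0,"tz": 0,"yaw": 0,"claw": 7},{"tx": 0,"ty": 0,"tz": 0,"yaw": 0,"claw": 7},{"tx": 0,"ty": 0,"tz": 2,"yaw": 0,"claw": 7},{"tx": 0,"ty": 0,"tz": 4,"yaw": 0,"claw": 7},{"tx": 0,"ty": 0,"tz": 4,"yaw": 0,"claw": 7},{"tx": 0,"ty": 0,"tz": 4,"yaw": 0,"claw": 7},{"tx": 0,"ty": 0,"tz": 4,"yaw": 0,"claw": 7},{"tx": 0,"ty": 0,"tz": 4,"yaw": 0,"claw": 7},{"tx": 0,"ty": 0,"tz": 4,"yaw": 0,"claw": 7},{"tx": 0,"ty": 0,"tz": 4,"yaw": 0,"claw": 7},{"tx": 0,"ty": 0,"tz": 2,"yaw": 0,"claw": 7},{"tx": 0.7,"ty": -3,"tz": 0,"yaw": -8,"claw": 8},{"tx": 0.7,"ty": -3,"tz": 0,"yaw": -8,"claw": 8},{"tx": 0.7,"ty": -3,"tz": 0,"yaw": -8,"claw": 8},{"tx": 0.7,"ty": -3,"tz": 0,"yaw": -8,"claw": 8},{"tx": 0.7,"ty": -3,"tz": 0,"yaw": -8,"claw": 8},{"tx": 0.7,"ty": -3,"tz": 0,"yaw": -8,"claw": 8},{"tx": 0.7,"ty": -3,"tz": 0,"yaw": -8,"claw": 8}]'

```text
time_s: 36.2
position: [0.5567, 0.1367, 0.4498]
tool_rot: [[-0.878, -0.479, 0.0], [-0.479, 0.878, -0.0], [-0.0, -0.0, -1.0]]
ft_force: [0.3, 0.1, -0.2]
grip_width: 0.0804
gripper_force: 0.0
```

Emit:
servo_tool --steps '[{"tx": 0.7,"ty": -3,"tz": 0,"yaw": -8,"claw": 8},{"tx": 0.7,"ty": -3,"tz": 0,"yaw": -8,"claw": 8},{"tx": 0.7,"ty": -3,"tz": 0,"yaw": -8,"claw": 8},{"tx": 0.7,"ty": -3,"tz": 0,"yaw": -8,"claw": 8},{"tx": 0.7,"ty": -3,"tz": 0,"yaw": -8,"claw": 8},{"tx": 0.7,"ty": -3,"tz": 0,"yaw": -8,"claw": 8},{"tx": 0.4,"ty": -1.3,"tz": 0,"yaw": -8,"claw": 8},{"tx": 0,"ty": 0,"tz": -3,"yaw": -8,"claw": 8},{"tx": 0,"ty": 0,"tz": -3,"yaw": -8,"claw": 8},{"tx": 0,"ty": 0,"tz": -3,"yaw": -8,"claw": 8},{"tx": 0,"ty": 0,"tz": -3,"yaw": -8,"claw": 8},{"tx": 0,"ty": 0,"tz": 0,"yaw": -8,"claw": 8},{"tx": 0,"ty": 0,"tz": 0,"yaw": -8,"claw": 8},{"tx": 0,"ty": 0,"tz": 0,"yaw": -8,"claw": 8},{"tx": 0,"ty": 0,"tz": 0,"yaw": -4,"claw": 8},{"tx": 0,"ty": 0,"tz": 0,"yaw": 0,"claw": 8},{"tx": 0,"ty": 0,"tz": 0,"yaw": 0,"claw": 8}]'

```text
time_s: 37.9
position: [0.6026, -0.055, 0.3297]
tool_rot: [[-0.053, 0.999, 0.0], [0.999, 0.053, -0.0], [-0.0, 0.0, -1.0]]
ft_force: [0.6, 0.3, 0.1]
grip_width: 0.08
gripper_force: 0.0
```

```bash
python3 bx.py 15 wrist,scene,side .602,-.04 .419,.353,.148 .508,.348,.148 2>/dev/null
```

```text
[ 0.6026203  -0.05504104  0.32966044] 93.03842937264591 [-16.4  25.5  55.5  -0.   99.  -19.5] 37.9
box wrist15 (array([602.5, -39.4]), array([74., 48.]), 93.3) 2056 0.0469
box wrist15 (array([0., 0.]), array([0., 0.]), 0.0) 0 nan
box wrist15 (array([0., 0.]), array([0., 0.]), 0.0) 0 nan
box scene15 (array([603.8, -38.6]), array([78.5, 49.6]), 95.5) 205 0.048
box scene15 (array([418.4, 348.8]), array([57.8, 52.2]), 86.4) 231 0.1478
box scene15 (array([507.8, 341.4]), array([57.4, 48.8]), 85.2) 200 0.1475
box side15 (array([600.1, -41.2]), array([79. , 51.3]), 93.8) 293 0.0469
box side15 (array([418.7, 353.5]), array([82.9, 49.7]), 85.6) 232 0.148
box side15 (array([506.1, 347.9]), array([84. , 49.5]), 84.5) 202 0.1478
```

Emit:
servo_tool --newtons 40 --steps '[{"tx": 0,"ty": 0,"tz": -4.5,"yaw": 0,"claw": 8},{"tx": 0,"ty": 0,"tz": -4.5,"yaw": 0,"claw": 8},{"tx": 0,"ty": 0,"tz": -4.5,"yaw": 0,"claw": 8},{"tx": 0,"ty": 0,"tz": -4.5,"yaw": 0,"claw": 8},{"tx": 0,"ty": 0,"tz": -4.5,"yaw": 0,"claw": 8},{"tx": 0,"ty": 0,"tz": -3.5,"yaw": 0,"claw": 8},{"tx": 0,"ty": 0,"tz": -2.2,"yaw": 0,"claw": 8},{"tx": 0,"ty": 0,"tz": -1.3,"yaw": 0,"claw": 8},{"tx": 0,"ty": 0,"tz": 0,"yaw": 0,"claw": 8},{"tx": 0,"ty": 0,"tz": 0,"yaw": 0,"claw": 4.5},{"tx": 0,"ty": 0,"tz": 0,"yaw": 0,"claw": 4.5},{"tx": 0,"ty": 0,"tz": 0,"yaw": 0,"claw": 4.5},{"tx": 0,"ty": 0,"tz": 0,"yaw": 0,"claw": 4.5},{"tx": 0,"ty": 0,"tz": 0,"yaw": 0,"claw": 4.5}]'

```text
time_s: 39.45
position: [0.6035, -0.0553, 0.0362]
tool_rot: [[-0.051, 0.999, 0.003], [0.999, 0.051, -0.001], [-0.001, 0.003, -1.0]]
ft_force: [0.8, 0.2, 7.0]
grip_width: 0.0514
gripper_force: 42.6
```

Emit:
servo_tool --steps '[{"tx": 0,"ty": 0,"tz": 3,"yaw": 0,"claw": 4.5},{"tx": 0,"ty": 0,"tz": 5,"yaw": 0,"claw": 4.5},{"tx": 0,"ty": 0,"tz": 5,"yaw": 0,"claw": 4.5},{"tx": 0,"ty": 0,"tz": 5,"yaw": 0,"claw": 4.5},{"tx": 0,"ty": 0,"tz": 4,"yaw": 8,"claw": 4.5},{"tx": 0,"ty": 0,"tz": 4,"yaw": 8,"claw": 4.5},{"tx": 0,"ty": 0,"tz": 4,"yaw": 8,"claw": 4.5},{"tx": 0,"ty": 0,"tz": 4,"yaw": 8,"claw": 4.5},{"tx": 0,"ty": 0,"tz": 4,"yaw": 8,"claw": 4.5},{"tx": 0,"ty": 0,"tz": 3.3,"yaw": 8,"claw": 4.5},{"tx": 0,"ty": 3,"tz": 0,"yaw": 8,"claw": 4.5},{"tx": 0,"ty": 3,"tz": 0,"yaw": 8,"claw": 4.5},{"tx": 0,"ty": 3,"tz": 0,"yaw": 8,"claw": 4.5},{"tx": 0,"ty": 3,"tz": 0,"yaw": 8,"claw": 4.5},{"tx": 0,"ty": 3,"tz": 0,"yaw": 8,"claw": 4.5},{"tx": 0,"ty": 3,"tz": 0,"yaw": 8,"claw": 4.5},{"tx": 0,"ty": 3,"tz": 0,"yaw": 8,"claw": 4.5},{"tx": 0,"ty": 3,"tz": 0,"yaw": 8,"claw": 4.5},{"tx": 0,"ty": 3,"tz": 0,"yaw": 8,"claw": 4.5},{"tx": 0,"ty": 3,"tz": 0,"yaw": 8,"claw": 4.5}]'

```text
time_s: 41.45
position: [0.6021, 0.2462, 0.4481]
tool_rot: [[-0.752, -0.659, 0.0], [-0.659, 0.752, 0.0], [-0.0, -0.0, -1.0]]
ft_force: [0.7, -0.2, -0.6]
grip_width: 0.0513
gripper_force: 42.0
```

Emit:
servo_tool --steps '[{"tx": 0,"ty": 3,"tz": 0,"yaw": 8,"claw": 4.5},{"tx": 0,"ty": 3,"tz": 0,"yaw": 8,"claw": 4.5},{"tx": -0.2,"ty": 3,"tz": 0,"yaw": 8,"claw": 4.5},{"tx": -0.2,"ty": 1.8,"tz": 0,"yaw": 8,"claw": 4.5},{"tx": 0,"ty": 0,"tz": 0,"yaw": 8,"claw": 4.5},{"tx": 0,"ty": 0,"tz": 0,"yaw": 4,"claw": 4.5},{"tx": 0,"ty": 0,"tz": 0,"yaw": 0,"claw": 4.5},{"tx": 0,"ty": 0,"tz": 0,"yaw": 0,"claw": 4.5}]'

```text
time_s: 42.25
position: [0.594, 0.3502, 0.4437]
tool_rot: [[-0.091, -0.996, 0.003], [-0.996, 0.091, 0.002], [-0.003, -0.002, -1.0]]
ft_force: [-0.5, 0.1, -1.1]
grip_width: 0.051
gripper_force: 42.5
```

Emit:
servo_tool --steps '[{"tx": 0,"ty": 0,"tz": -4,"yaw": 0,"claw": 4.5},{"tx": 0,"ty": 0,"tz": -4,"yaw": 0,"claw": 4.5},{"tx": 0,"ty": 0,"tz": -4,"yaw": 0,"claw": 4.5},{"tx": 0,"ty": 0,"tz": -4,"yaw": 0,"claw": 4.5},{"tx": 0,"ty": 0,"tz": 0,"yaw": 0,"claw": 4.5},{"tx": 0,"ty": 0,"tz": 0,"yaw": 0,"claw": 4.5}]'

```text
time_s: 42.85
position: [0.5945, 0.3503, 0.2849]
tool_rot: [[-0.09, -0.996, 0.004], [-0.996, 0.09, 0.003], [-0.003, -0.003, -1.0]]
ft_force: [-0.1, -0.2, 0.5]
grip_width: 0.0514
gripper_force: 42.5
```

Emit:
servo_tool --steps '[{"tx": 0.5,"ty": 0.3,"tz": -4,"yaw": 0,"claw": 4.5},{"tx": 0,"ty": 0,"tz": -4,"yaw": 0,"claw": 4.5},{"tx": 0,"ty": 0,"tz": -3,"yaw": 0,"claw": 4.5},{"tx": 0,"ty": 0,"tz": -2,"yaw": 0,"claw": 4.5},{"tx": 0,"ty": 0,"tz": -1,"yaw": 0,"claw": 4.5},{"tx": 0,"ty": 0,"tz": -0.5,"yaw": 0,"claw": 4.5},{"tx": 0,"ty": 0,"tz": 0,"yaw": 0,"claw": 4.5},{"tx": 0,"ty": 0,"tz": 0,"yaw": 0,"claw": 4.5}]'

```text
time_s: 43.65
position: [0.5999, 0.3536, 0.1402]
tool_rot: [[-0.089, -0.996, 0.005], [-0.996, 0.089, 0.003], [-0.004, -0.005, -1.0]]
ft_force: [-1.1, 0.3, -0.7]
grip_width: 0.0513
gripper_force: 42.6
```

Emit:
servo_tool --steps '[{"tx": 0,"ty": 0,"tz": -0.3,"yaw": 0,"claw": 4.5},{"tx": 0,"ty": 0,"tz": 0,"yaw": 0,"claw": 4.5}]'

```text
time_s: 43.85
position: [0.5996, 0.3535, 0.1365]
tool_rot: [[-0.089, -0.996, 0.005], [-0.996, 0.089, 0.003], [-0.004, -0.004, -1.0]]
ft_force: [1.2, 1.8, 2.7]
grip_width: 0.0513
gripper_force: 42.9
```

Emit:
servo_tool --steps '[{"tx": 0,"ty": 0,"tz": 0,"yaw": 0,"claw": 7},{"tx": 0,"ty": 0,"tz": 0,"yaw": 0,"claw": 7},{"tx": 0,"ty": 0,"tz": 0,"yaw": 0,"claw": 7},{"tx": 0,"ty": 0,"tz": 2,"yaw": 0,"claw": 7},{"tx": 0,"ty": 0,"tz": 4,"yaw": 0,"claw": 7},{"tx": 0,"ty": 0,"tz": 4,"yaw": 0,"claw": 7},{"tx": 0,"ty": 0,"tz": 4,"yaw": 0,"claw": 7},{"tx": 0,"ty": 0,"tz": 4,"yaw": 0,"claw": 7},{"tx": -1,"ty": -2,"tz": 4,"yaw": 0,"claw": 7},{"tx": -1,"ty": -3,"tz": 4,"yaw": 0,"claw": 7},{"tx": -1,"ty": -4,"tz": 2,"yaw": -8,"claw": 7},{"tx": -1,"ty": -4,"tz": 0,"yaw": -8,"claw": 5},{"tx": -1,"ty": -4,"tz": 0,"yaw": -8,"claw": 5},{"tx": -1,"ty": -4,"tz": 0,"yaw": -8,"claw": 5},{"tx": -1,"ty": -4,"tz": 0,"yaw": -8,"claw": 5},{"tx": -1,"ty": -4,"tz": 0,"yaw": -8,"claw": 5},{"tx": -1,"ty": -4,"tz": 0,"yaw": -8,"claw": 5},{"tx": -1,"ty": -4,"tz": 0,"yaw": -8,"claw": 5},{"tx": -1,"ty": -4,"tz": 0,"yaw": -8,"claw": 5}]'

```text
time_s: 45.75
position: [0.4885, -0.0575, 0.4148]
tool_rot: [[-0.976, -0.218, 0.003], [-0.218, 0.976, -0.002], [-0.003, -0.002, -1.0]]
ft_force: [0.9, -0.0, 0.8]
grip_width: 0.0501
gripper_force: 0.0
```

Emit:
servo_tool --steps '[{"tx": -1,"ty": -4,"tz": -2,"yaw": -8,"claw": 5},{"tx": -1,"ty": -4,"tz": -2,"yaw": -8,"claw": 5},{"tx": -1,"ty": -4,"tz": -2,"yaw": -8,"claw": 5},{"tx": -1,"ty": -4,"tz": -2,"yaw": -8,"claw": 5},{"tx": -1,"ty": -3,"tz": -3,"yaw": -8,"claw": 5},{"tx": -1,"ty": -2,"tz": -3,"yaw": -8,"claw": 5},{"tx": -1,"ty": -1,"tz": -3,"yaw": -8,"claw": 5},{"tx": 0,"ty": 0,"tz": -3,"yaw": -8,"claw": 5},{"tx": 0,"ty": 0,"tz": -3,"yaw": -8,"claw": 5},{"tx": 0,"ty": 0,"tz": -2,"yaw": -8,"claw": 5},{"tx": 0,"ty": 0,"tz": 0,"yaw": -8,"claw": 5},{"tx": 0,"ty": 0,"tz": 0,"yaw": -8,"claw": 5},{"tx": 0,"ty": 0,"tz": 0,"yaw": -8,"claw": 5},{"tx": 0,"ty": 0,"tz": 0,"yaw": -6,"claw": 5},{"tx": 0,"ty": 0,"tz": 0,"yaw": 0,"claw": 5},{"tx": 0,"ty": 0,"tz": 0,"yaw": 0,"claw": 5}]'

```text
time_s: 47.35
position: [0.4193, -0.2761, 0.1647]
tool_rot: [[0.12, 0.993, -0.003], [0.993, -0.12, -0.002], [-0.003, -0.002, -1.0]]
ft_force: [0.1, -0.5, 0.4]
grip_width: 0.0503
gripper_force: 0.0
```

```bash
python3 bx.py 16 wrist,scene,side .419,.353,.148 .508,.348,.148 .598,.34,.148 2>/dev/null
python3 - <<'E'
from h import *; import pole
from fit import rect
pole.pole('wrist16')
c=[]
for n,(u,v) in(('scene',(440,290)),('side',(230,170))):
    a=cv2.imread(f'pics/{n}16.png'); x0,y0=u-100,v-75; c.append(cv2.resize(a[y0:y0+150,x0:x0+200],(400,300),interpolation=cv2.INTER_CUBIC))
cv2.imwrite('pics/c16.png',np.vstack(c))
E
```

```text
[ 0.41933686 -0.27607585  0.16470007] 83.08944771249647 [-46.8  21.9  89.8  -0.2  68.3 -39.8] 47.35
box wrist16 (array([0., 0.]), array([0., 0.]), 0.0) 0 nan
box wrist16 (array([0., 0.]), array([0., 0.]), 0.0) 0 nan
box wrist16 (array([0., 0.]), array([0., 0.]), 0.0) 0 nan
box scene16 (array([419.8, 348.7]), array([58.4, 53.3]), 83.7) 239 0.1475
box scene16 (array([507.5, 340.5]), array([56.2, 48.5]), 87.8) 233 0.1472
box scene16 (array([599.3, 332.1]), array([61.9, 50.8]), 85.1) 278 0.1477
box side16 (array([403.3, 353.3]), array([79.8, 24.6]), 93.2) 103 0.1481
box side16 (array([0., 0.]), array([0., 0.]), 0.0) 0 nan
box side16 (array([611.7, 335.2]), array([84.6, 21. ]), 84.1) 72 0.1474
wrist16 (-0.165, -0.11) 366 ztop [0.0681 0.0686] b -0.0022
wrist16 (-0.07, -0.055) 269 ztop [0.0679 0.0684] b -0.0028
wrist16 (-0.04, 0.04) 2620 ztop [0.0717 0.0723] b -0.0025
wrist16 (0.055, 0.07) 436 ztop [0.0679 0.0685] b -0.0023
wrist16 (0.105, 0.135) 1243 ztop [0.0685 0.0693] b -0.0027
```

View pics/c16.png

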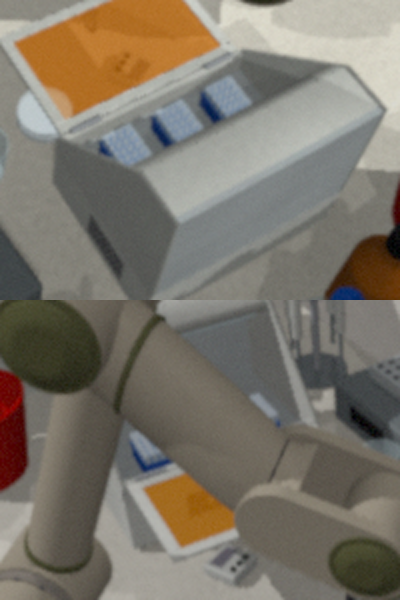

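The scene crop shows all three boxes upright side by side, at (125,145), (177,120) and (225,98). Next I'll grasp the pole again.

Emit:
servo_tool --newtons 120 --steps '[{"tx": 0.2,"ty": -0.5,"tz": -3,"yaw": 0,"claw": 5},{"tx": 0,"ty": 0,"tz": -3.2,"yaw": 0,"claw": 5},{"tx": 0,"ty": 0,"tz": -2.5,"yaw": 0,"claw": 5},{"tx": 0,"ty": 0,"tz": -1.5,"yaw": 0,"claw": 5},{"tx": 0,"ty": 0,"tz": 0,"yaw": 0,"claw": 5},{"tx": 0,"ty": 0,"tz": 0,"yaw": 0,"claw": 1},{"tx": 0,"ty": 0,"tz": 0,"yaw": 0,"claw": 1},{"tx": 0,"ty": 0,"tz": 0,"yaw": 0,"claw": 1},{"tx": 0,"ty": 0,"tz": 0,"yaw": 0,"claw": 1},{"tx": 0,"ty": 0,"tz": 0,"yaw": 0,"claw": 1}]'

```text
time_s: 48.5
position: [0.4212, -0.2813, 0.064]
tool_rot: [[0.122, 0.992, -0.002], [0.992, -0.122, -0.004], [-0.004, -0.002, -1.0]]
ft_force: [-4.6, 0.7, 5.6]
grip_width: 0.0177
gripper_force: 117.8
```

Emit:
servo_tool --steps '[{"tx": 0,"ty": 0,"tz": 1.5,"yaw": 0,"claw": 1},{"tx": 0,"ty": 0,"tz": 3,"yaw": 0,"claw": 1},{"tx": 0,"ty": 0,"tz": 4,"yaw": 0,"claw": 1},{"tx": 0,"ty": 0,"tz": 4,"yaw": 0,"claw": 1},{"tx": -0.5,"ty": 3,"tz": 0,"yaw": 0.5,"claw": 1},{"tx": -0.5,"ty": 3,"tz": 0,"yaw": 0.5,"claw": 1},{"tx": -0.5,"ty": 3,"tz": 0,"yaw": 0.5,"claw": 1},{"tx": -0.6,"ty": 3,"tz": 0,"yaw": 0.4,"claw": 1},{"tx": 0,"ty": 0,"tz": -4,"yaw": 0,"claw": 1},{"tx": 0,"ty": 0,"tz": -3.3,"yaw": 0,"claw": 1},{"tx": 0,"ty": 0,"tz": -1,"yaw": 0,"claw": 1},{"tx": 0,"ty": 0,"tz": 0,"yaw": 0,"claw": 1},{"tx": 0,"ty": 0,"tz": 0,"yaw": 0,"claw": 1}]'

```text
time_s: 49.8
position: [0.401, -0.1617, 0.1059]
tool_rot: [[0.09, 0.996, -0.001], [0.996, -0.09, -0.004], [-0.004, -0.0, -1.0]]
ft_force: [0.7, 0.0, -1.0]
grip_width: 0.0182
gripper_force: 117.6
```

```bash
python3 pitch.py 17
```

```text
[ 0.4009847  -0.16166512  0.10587773] 84.81347239745011 49.8
scene (0.055, 0.085) 43 [0.003  0.0096] -0.0036
scene (0.1, 0.135) 49 [0.0036 0.0091] -0.004
scene (-0.085, -0.055) 8 [0.0049 0.0089] -0.0072
scene (-0.165, -0.12) 51 [0.0047 0.0107] -0.0046
scene leg 28 [0.0003 0.0049] 0.15487004569130564
side (0.055, 0.085) 4  
side (0.1, 0.135) 61 [0.0059 0.0098] 0.0033
side (-0.085, -0.055) 77 [0.0047 0.0075] 0.0023
side (-0.165, -0.12) 117 [0.0042 0.0072] 0.0025
side leg 9 [0.0024 0.0033] 0.15019047232353167
wrist (0.055, 0.085) 3087 [0.004  0.0048] -0.0009
wrist (0.1, 0.135) 1302 [0.004  0.0048] -0.0009
wrist (-0.085, -0.055) 0  
wrist (-0.165, -0.12) 0  
wrist leg 0
```

Emit:
servo_tool --steps '[{"tx": 0,"ty": 3,"tz": 0,"yaw": 0,"claw": 1},{"tx": 0,"ty": 3,"tz": 0,"yaw": 0,"claw": 1},{"tx": -0.1,"ty": 3,"tz": 0,"yaw": 0,"claw": 1},{"tx": 0,"ty": 2.2,"tz": 0,"yaw": 0,"claw": 1},{"tx": 0,"ty": 0,"tz": 0,"yaw": 0,"claw": 1},{"tx": 0,"ty": 0,"tz": 0,"yaw": 0,"claw": 1}]'

```text
time_s: 50.55
position: [0.3998, -0.0493, 0.1053]
tool_rot: [[0.089, 0.996, -0.001], [0.996, -0.089, -0.003], [-0.003, -0.001, -1.0]]
ft_force: [-0.3, 0.7, -2.4]
grip_width: 0.0184
gripper_force: 117.6
```

Emit:
servo_tool --steps '[{"tx": 0.8,"ty": -0.07,"tz": 0,"yaw": 0,"claw": 1},{"tx": 0.8,"ty": -0.07,"tz": 0,"yaw": 0,"claw": 1},{"tx": 0.8,"ty": -0.07,"tz": 0,"yaw": 0,"claw": 1},{"tx": 0,"ty": 0,"tz": 0,"yaw": 0,"claw": 1}]'

```text
time_s: 50.95
position: [0.4247, -0.0518, 0.1046]
tool_rot: [[0.091, 0.996, -0.002], [0.996, -0.091, -0.003], [-0.003, -0.001, -1.0]]
ft_force: [0.1, 0.3, -1.9]
grip_width: 0.0179
gripper_force: 117.6
```

Emit:
servo_tool --steps '[{"tx": 0.8,"ty": -0.07,"tz": 0,"yaw": 0,"claw": 1},{"tx": 0.8,"ty": -0.07,"tz": 0,"yaw": 0,"claw": 1},{"tx": 0.4,"ty": -0.04,"tz": 0,"yaw": 0,"claw": 1},{"tx": 0,"ty": 0,"tz": 0,"yaw": 0,"claw": 1}]'

```text
time_s: 51.35
position: [0.4439, -0.053, 0.1046]
tool_rot: [[0.09, 0.996, -0.002], [0.996, -0.09, -0.002], [-0.003, -0.002, -1.0]]
ft_force: [-0.1, -0.2, -2.6]
grip_width: 0.0183
gripper_force: 117.6
```

Emit:
servo_tool --steps '[{"tx": 0,"ty": 0,"tz": 1,"yaw": 0,"claw": 1},{"tx": 0,"ty": -0.1,"tz": 1.2,"yaw": 0,"claw": 1},{"tx": 0,"ty": -0.1,"tz": 1.2,"yaw": 0,"claw": 1},{"tx": 0,"ty": 0,"tz": 1.2,"yaw": 0,"claw": 1},{"tx": 0,"ty": 0,"tz": 0,"yaw": 0,"claw": 1}]'

```text
time_s: 51.85
position: [0.4435, -0.0551, 0.1521]
tool_rot: [[0.09, 0.996, -0.0], [0.996, -0.09, -0.004], [-0.004, -0.0, -1.0]]
ft_force: [0.4, -0.9, -2.0]
grip_width: 0.0183
gripper_force: 117.9
```

```bash
python3 -c "
from hatch import *
o=env.observe();print(o['ft_force'],o['wrist_torque'],o['position'],o['time_s'])
hatch('18')"
```

```text
[ 0.4104207  -0.87561715 -1.97356075] [-0.12668835 -0.03573607 -0.01309801] [ 0.44347039 -0.05510406  0.15212569] 51.85
scene [399. 234.] 3983 [0.497 0.179 0.157] n [0.016 0.2   0.98 ] z range [0.14  0.174] y [0.103 0.254]
side [230. 191.] 959 [0.415 0.176 0.158] n [0.02  0.201 0.979] z range [0.142 0.173] y [0.112 0.253]
```

The hook has the ring and the hatch is rising. I'll compute the closing arc.

Run:
```python
import numpy as np
R=np.hypot(.18,.034);a0=np.arctan2(.151,.103);ax=[.0889,.996]
def leg(ph):
    a=a0+ph; return np.array([R*np.cos(a),R*np.sin(a)])+.0085*np.array([np.sin(a),-np.cos(a)])
g=np.array([0.4435,-0.0551]); 
ph=2.153; prev=leg(ph); x0=prev.copy()
for k in range(1,29):
    ph=max(0,2.153-.08*k); e=leg(ph); d=(e-prev)*100; w=(e-x0)
    print(k,round(ph,2),'%.1f %.1f %.1f'%(d[0]*ax[0],d[0]*ax[1],d[1]),'TCP',(g+w[0]*np.array(ax)).round(4),(.1521+w[1]).round(4)); prev=e
```

```text
1 2.07 0.0 0.1 1.5 TCP [ 0.4436 -0.0536] 0.1667
2 1.99 0.0 0.3 1.4 TCP [ 0.4439 -0.0509] 0.1811
3 1.91 0.0 0.4 1.4 TCP [ 0.4442 -0.0472] 0.1953
4 1.83 0.0 0.5 1.4 TCP [ 0.4446 -0.0422] 0.2091
5 1.75 0.1 0.6 1.3 TCP [ 0.4452 -0.0362] 0.2225
6 1.67 0.1 0.7 1.3 TCP [ 0.4458 -0.0292] 0.2353
7 1.59 0.1 0.8 1.2 TCP [ 0.4465 -0.0212] 0.2476
8 1.51 0.1 0.9 1.2 TCP [ 0.4473 -0.0122] 0.2591
9 1.43 0.1 1.0 1.1 TCP [ 0.4482 -0.0023] 0.2699
10 1.35 0.1 1.1 1.0 TCP [0.4492 0.0084] 0.2799
11 1.27 0.1 1.1 0.9 TCP [0.4502 0.0199] 0.289
12 1.19 0.1 1.2 0.8 TCP [0.4513 0.032 ] 0.2971
13 1.11 0.1 1.3 0.7 TCP [0.4524 0.0448] 0.3043
14 1.03 0.1 1.3 0.6 TCP [0.4536 0.0581] 0.3103
15 0.95 0.1 1.4 0.5 TCP [0.4548 0.0718] 0.3153
16 0.87 0.1 1.4 0.4 TCP [0.4561 0.0859] 0.3192
17 0.79 0.1 1.4 0.3 TCP [0.4574 0.1003] 0.322
18 0.71 0.1 1.5 0.2 TCP [0.4587 0.1148] 0.3235
19 0.63 0.1 1.5 0.0 TCP [0.46   0.1294] 0.324
20 0.55 0.1 1.5 -0.1 TCP [0.4613 0.144 ] 0.3232
21 0.47 0.1 1.4 -0.2 TCP [0.4626 0.1584] 0.3213
22 0.39 0.1 1.4 -0.3 TCP [0.4638 0.1727] 0.3182
23 0.31 0.1 1.4 -0.4 TCP [0.4651 0.1867] 0.314
24 0.23 0.1 1.4 -0.5 TCP [0.4663 0.2003] 0.3086
25 0.15 0.1 1.3 -0.6 TCP [0.4675 0.2135] 0.3022
26 0.07 0.1 1.3 -0.7 TCP [0.4686 0.2261] 0.2948
27 0 0.1 1.1 -0.8 TCP [0.4696 0.237 ] 0.2871
28 0 0.0 0.0 0.0 TCP [0.4696 0.237 ] 0.2871
```

Emit:
servo_tool --steps '[{"tx": 0,"ty": 0.1,"tz": 1.5,"yaw": 0,"claw": 1},{"tx": 0,"ty": 0.3,"tz": 1.4,"yaw": 0,"claw": 1},{"tx": 0,"ty": 0.4,"tz": 1.4,"yaw": 0,"claw": 1},{"tx": 0,"ty": 0.5,"tz": 1.4,"yaw": 0,"claw": 1},{"tx": 0.1,"ty": 0.6,"tz": 1.3,"yaw": 0,"claw": 1},{"tx": 0.1,"ty": 0.7,"tz": 1.3,"yaw": 0,"claw": 1},{"tx": 0.1,"ty": 0.8,"tz": 1.2,"yaw": 0,"claw": 1},{"tx": 0.1,"ty": 0.9,"tz": 1.2,"yaw": 0,"claw": 1},{"tx": 0.1,"ty": 1.0,"tz": 1.1,"yaw": 0,"claw": 1},{"tx": 0.1,"ty": 1.1,"tz": 1.0,"yaw": 0,"claw": 1},{"tx": 0.1,"ty": 1.1,"tz": 0.9,"yaw": 0,"claw": 1},{"tx": 0.1,"ty": 1.2,"tz": 0.8,"yaw": 0,"claw": 1},{"tx": 0.1,"ty": 1.3,"tz": 0.7,"yaw": 0,"claw": 1},{"tx": 0.1,"ty": 1.3,"tz": 0.6,"yaw": 0,"claw": 1},{"tx": 0.1,"ty": 1.4,"tz": 0.5,"yaw": 0,"claw": 1},{"tx": 0.1,"ty": 1.4,"tz": 0.4,"yaw": 0,"claw": 1},{"tx": 0.1,"ty": 1.4,"tz": 0.3,"yaw": 0,"claw": 1},{"tx": 0,"ty": 0,"tz": 0,"yaw": 0,"claw": 1}]'

```text
time_s: 53.75
position: [0.4565, 0.1019, 0.3212]
tool_rot: [[0.088, 0.996, -0.001], [0.996, -0.088, -0.001], [-0.001, -0.001, -1.0]]
ft_force: [0.7, -0.3, -2.4]
grip_width: 0.0181
gripper_force: 118.0
```

```bash
python3 -c "
from hatch import *
o=env.observe();print(o['ft_force'],o['wrist_torque'],o['position'],o['time_s'])
hatch('19')"
```

```text
[ 0.72437166 -0.34393172 -2.42672028] [-0.04968877 -0.00251767 -0.0194012 ] [0.45647859 0.10189303 0.32121063] 53.75
scene [419. 241.] 2142 [0.508 0.276 0.242] n [ 0.085  0.996 -0.006] z range [0.169 0.31 ] y [0.264 0.288]
side [272. 133.] 618 [0.616 0.259 0.238] n [ 0.074  0.997 -0.009] z range [0.165 0.315] y [0.253 0.266]
side [212. 148.] 1304 [0.42  0.276 0.252] n [0.104 0.994 0.023] z range [0.166 0.316] y [0.269 0.284]
```

Vertical now. Finishing the closing arc with a small overshoot.

Emit:
servo_tool --steps '[{"tx": 0.1,"ty": 1.4,"tz": 0.2,"yaw": 0,"claw": 1},{"tx": 0.1,"ty": 1.4,"tz": 0,"yaw": 0,"claw": 1},{"tx": 0.1,"ty": 1.4,"tz": -0.1,"yaw": 0,"claw": 1},{"tx": 0.1,"ty": 1.4,"tz": -0.2,"yaw": 0,"claw": 1},{"tx": 0.1,"ty": 1.4,"tz": -0.3,"yaw": 0,"claw": 1},{"tx": 0.1,"ty": 1.4,"tz": -0.4,"yaw": 0,"claw": 1},{"tx": 0.1,"ty": 1.4,"tz": -0.5,"yaw": 0,"claw": 1},{"tx": 0.1,"ty": 1.3,"tz": -0.6,"yaw": 0,"claw": 1},{"tx": 0.1,"ty": 1.2,"tz": -0.7,"yaw": 0,"claw": 1},{"tx": 0,"ty": 0,"tz": 0,"yaw": 0,"claw": 1}]'

```text
time_s: 54.85
position: [0.4649, 0.2244, 0.2932]
tool_rot: [[0.088, 0.996, -0.005], [0.996, -0.088, -0.002], [-0.003, -0.005, -1.0]]
ft_force: [1.0, 0.2, -2.2]
grip_width: 0.0181
gripper_force: 118.0
```

Emit:
servo_tool --steps '[{"tx": 0.1,"ty": 0.6,"tz": -0.4,"yaw": 0,"claw": 1},{"tx": 0,"ty": 0.5,"tz": -0.4,"yaw": 0,"claw": 1},{"tx": 0,"ty": 0,"tz": 0,"yaw": 0,"claw": 1}]'

```text
time_s: 55.15
position: [0.4662, 0.2343, 0.2861]
tool_rot: [[0.09, 0.996, -0.003], [0.996, -0.09, -0.002], [-0.003, -0.003, -1.0]]
ft_force: [-0.1, -0.3, -2.1]
grip_width: 0.0183
gripper_force: 118.1
```

```bash
python3 -c "
from hatch import *
o=env.observe();print(o['ft_force'],o['wrist_torque'],o['position'],o['time_s'])
hatch('20')
im,d,m=load('side0')
"
```

```text
[-0.12745988 -0.33068389 -2.12192104] [-0.04612337  0.04738365  0.03187268] [0.46622313 0.23433433 0.28610449] 55.15
scene [466. 249.] 305 [0.405 0.364 0.225] n [ 0.108  0.714 -0.692] z range [0.167 0.268] y [0.311 0.403]
scene [415. 270.] 649 [0.557 0.327 0.2  ] n [ 0.061  0.711 -0.701] z range [0.161 0.258] y [0.288 0.383]
side [257. 133.] 1126 [0.6   0.328 0.213] n [-0.205  0.733 -0.648] z range [0.162 0.269] y [0.276 0.381]
side [204. 147.] 1552 [0.425 0.348 0.217] n [ 0.112  0.68  -0.724] z range [0.162 0.27 ] y [0.288 0.401]
```

Emit:
servo_tool --steps '[{"tx": 0,"ty": 0.3,"tz": -0.2,"yaw": 0,"claw": 1},{"tx": 0.1,"ty": 0.3,"tz": -0.2,"yaw": 0,"claw": 1},{"tx": 0,"ty": 0,"tz": 0,"yaw": 0,"claw": 1}]'

```text
time_s: 55.55
position: [0.4671, 0.238, 0.2832]
tool_rot: [[0.092, 0.996, -0.003], [0.996, -0.092, -0.007], [-0.007, -0.002, -1.0]]
ft_force: [-6.3, -16.8, 6.7]
grip_width: 0.0183
gripper_force: 119.3
```

```bash
python3 -c "
from hatch import *
o=env.observe();print(o['ft_force'],o['wrist_torque'],o['position'],o['time_s'])
hatch('21')
"
```

```text
[ -6.27043838 -16.76568767   6.67240972] [-1.46205489  0.53944778  0.09343846] [0.46710398 0.23802994 0.28320304] 55.55
scene [466. 250.] 309 [0.405 0.365 0.224] n [ 0.073  0.712 -0.698] z range [0.169 0.267] y [0.312 0.404]
scene [416. 270.] 670 [0.557 0.328 0.199] n [ 0.061  0.703 -0.709] z range [0.162 0.257] y [0.288 0.385]
side [257. 133.] 1141 [0.599 0.329 0.212] n [-0.194  0.735 -0.65 ] z range [0.161 0.269] y [0.275 0.382]
side [204. 147.] 1546 [0.424 0.348 0.217] n [ 0.103  0.684 -0.722] z range [0.161 0.269] y [0.289 0.402]
```

17 N against the stop, so the hatch is fully shut. I'll centre the leg in the ring and withdraw.

Emit:
servo_tool --steps '[{"tx": 0,"ty": -0.5,"tz": 0.4,"yaw": 0,"claw": 1},{"tx": 0,"ty": -0.4,"tz": 0.3,"yaw": 0,"claw": 1},{"tx": 0,"ty": 0,"tz": 0,"yaw": 0,"claw": 1}]'

```text
time_s: 55.95
position: [0.4675, 0.2308, 0.29]
tool_rot: [[0.091, 0.996, -0.002], [0.996, -0.091, -0.002], [-0.002, -0.002, -1.0]]
ft_force: [0.8, 1.1, -2.8]
grip_width: 0.0187
gripper_force: 118.0
```

Emit:
servo_tool --steps '[{"tx": -1,"ty": 0.1,"tz": 0,"yaw": 0,"claw": 1},{"tx": -1,"ty": 0.1,"tz": 0,"yaw": 0,"claw": 1},{"tx": -1.5,"ty": 0.1,"tz": 0,"yaw": 0,"claw": 1},{"tx": -1.5,"ty": 0.1,"tz": 0,"yaw": 0,"claw": 1},{"tx": -1.5,"ty": 0.1,"tz": 0,"yaw": 0,"claw": 1},{"tx": 0,"ty": 0,"tz": 0,"yaw": 0,"claw": 1}]'

```text
time_s: 56.55
position: [0.4002, 0.2364, 0.2899]
tool_rot: [[0.089, 0.996, -0.003], [0.996, -0.089, -0.002], [-0.002, -0.003, -1.0]]
ft_force: [0.4, -0.3, -2.3]
grip_width: 0.0177
gripper_force: 118.0
```

Emit:
servo_tool --steps '[{"tx": 0,"ty": -3,"tz": 0.5,"yaw": 0,"claw": 1},{"tx": 0,"ty": -4,"tz": 0,"yaw": 0,"claw": 1},{"tx": 0,"ty": -4,"tz": 0,"yaw": 0,"claw": 1},{"tx": 0,"ty": -4,"tz": 0,"yaw": 0,"claw": 1},{"tx": 0,"ty": -4,"tz": 0,"yaw": 0,"claw": 1},{"tx": 0,"ty": 0,"tz": 0,"yaw": 0,"claw": 1}]'

```text
time_s: 57.15
position: [0.4027, 0.0426, 0.2946]
tool_rot: [[0.095, 0.995, -0.002], [0.995, -0.095, -0.004], [-0.004, -0.002, -1.0]]
ft_force: [-0.3, 0.4, -1.3]
grip_width: 0.018
gripper_force: 118.1
```

```bash
python3 -c "
from hatch import *
o=env.observe();print(o['ft_force'],o['wrist_torque'],o['position'],o['time_s'])
hatch('22')
for f in('scene1','side1'):
    for c,k,P in meas.blobs(f,(8,130,60),(22,255,255),300):
        if not(-.0<P[:,1].mean()<.6 and .3<P[:,0].mean()<.7): continue
        w,s,v=np.linalg.svd(P-P.mean(0),full_matrices=False); nn=v[2]; print(f,c,k,P.mean(0).round(3),nn.round(3))
"
```

```text
[-0.32868816  0.36787002 -1.2671242 ] [-0.03337527  0.01598749  0.01450468] [0.40269724 0.04256152 0.29464774] 57.15
scene [463. 250.] 378 [0.408 0.358 0.217] n [ 0.066  0.711 -0.7  ] z range [0.164 0.266] y [0.305 0.403]
scene [417. 270.] 682 [0.554 0.329 0.2  ] n [ 0.06   0.703 -0.708] z range [0.162 0.256] y [0.29  0.385]
side [262. 132.] 707 [0.62  0.327 0.209] n [ 0.055  0.702 -0.71 ] z range [0.161 0.26 ] y [0.278 0.377]
side [203. 146.] 1322 [0.421 0.354 0.22 ] n [ 0.067  0.681 -0.729] z range [0.162 0.263] y [0.298 0.4  ]
scene1 [462. 251.] 454 [0.417 0.361 0.221] [ 0.06   0.711 -0.7  ]
scene1 [416. 272.] 978 [0.564 0.338 0.21 ] [ 0.06   0.702 -0.709]
side1 [228. 141.] 4185 [0.504 0.341 0.213] [ 0.058  0.707 -0.705]
```

Pane normals match the start, so the hatch is shut. Returning the pole to its rest.

Emit:
servo_tool --steps '[{"tx": 0.2,"ty": -4,"tz": 0,"yaw": -0.2,"claw": 1},{"tx": 0.2,"ty": -4,"tz": 0,"yaw": -0.2,"claw": 1},{"tx": 0.2,"ty": -4,"tz": -1,"yaw": -0.2,"claw": 1},{"tx": 0.2,"ty": -4,"tz": -1,"yaw": -0.2,"claw": 1},{"tx": 0.2,"ty": -4,"tz": -2,"yaw": -0.2,"claw": 1},{"tx": 0.2,"ty": -4,"tz": -2,"yaw": -0.2,"claw": 1},{"tx": 0.2,"ty": -4,"tz": -2,"yaw": -0.2,"claw": 1},{"tx": 0.2,"ty": -4,"tz": -2,"yaw": -0.2,"claw": 1},{"tx": 0.2,"ty": -0.4,"tz": 0,"yaw": -0.1,"claw": 1},{"tx": 0,"ty": 0,"tz": 0,"yaw": 0,"claw": 1},{"tx": 0,"ty": 0,"tz": 0,"yaw": 0,"claw": 1}]'

```text
time_s: 58.35
position: [0.421, -0.2766, 0.1951]
tool_rot: [[0.118, 0.993, -0.002], [0.993, -0.118, -0.002], [-0.003, -0.002, -1.0]]
ft_force: [0.6, 0.7, -2.8]
grip_width: 0.0184
gripper_force: 117.8
```

```bash
python3 pitch.py 23
```

```text
[ 0.42096412 -0.27656627  0.19511077] 83.23271682646025 58.35
scene (0.055, 0.085) 36 [0.0053 0.0106] -0.0041
scene (0.1, 0.135) 45 [0.0043 0.0092] -0.0034
scene (-0.085, -0.055) 6 [0.0016 0.0046] -0.0069
scene (-0.165, -0.12) 42 [0.0011 0.0059] -0.0027
scene leg 31 [-0.0005  0.0033] 0.15356607008319187
side (0.055, 0.085) 9 [0.0007 0.0062] 0.0072
side (0.1, 0.135) 78 [0.0053 0.0074] 0.0027
side (-0.085, -0.055) 98 [0.0046 0.0069] 0.0023
side (-0.165, -0.12) 151 [0.0051 0.0075] 0.0029
side leg 19 [-0.0007  0.002 ] 0.14783704257674288
wrist (0.055, 0.085) 3081 [0.0043 0.0051] -0.0009
wrist (0.1, 0.135) 1298 [0.0042 0.0052] -0.0009
wrist (-0.085, -0.055) 0  
wrist (-0.165, -0.12) 0  
wrist leg 0
```

Emit:
servo_tool --steps '[{"tx": 0,"ty": -0.4,"tz": -4,"yaw": -0.2,"claw": 1},{"tx": 0,"ty": 0,"tz": -4,"yaw": 0,"claw": 1},{"tx": 0,"ty": 0,"tz": -3,"yaw": 0,"claw": 1},{"tx": 0,"ty": 0,"tz": -1.2,"yaw": 0,"claw": 1},{"tx": 0,"ty": 0,"tz": -0.5,"yaw": 0,"claw": 1},{"tx": 0,"ty": 0,"tz": -0.3,"yaw": 0,"claw": 1},{"tx": 0,"ty": 0,"tz": 0,"yaw": 0,"claw": 1}]'

```text
time_s: 59.2
position: [0.4207, -0.282, 0.0653]
tool_rot: [[0.123, 0.992, -0.002], [0.992, -0.123, -0.003], [-0.003, -0.001, -1.0]]
ft_force: [0.2, -0.1, -2.4]
grip_width: 0.0181
gripper_force: 118.0
```

Emit:
servo_tool --newtons 40 --steps '[{"tx": 0,"ty": 0,"tz": -0.1,"yaw": 0,"claw": 1},{"tx": 0,"ty": 0,"tz": 0,"yaw": 0,"claw": 5},{"tx": 0,"ty": 0,"tz": 0,"yaw": 0,"claw": 5},{"tx": 0,"ty": 0,"tz": 0,"yaw": 0,"claw": 5},{"tx": 0,"ty": 0,"tz": 0,"yaw": 0,"claw": 5},{"tx": 0,"ty": 0,"tz": 2,"yaw": 0,"claw": 5},{"tx": 0,"ty": 0,"tz": 4,"yaw": 0,"claw": 5},{"tx": 0,"ty": 0,"tz": 4,"yaw": 0,"claw": 5},{"tx": 0,"ty": 0,"tz": 4,"yaw": 0,"claw": 5},{"tx": 3.6,"ty": -2.4,"tz": 0,"yaw": 0,"claw": 7},{"tx": 3.6,"ty": -2.4,"tz": 0,"yaw": 0,"claw": 7},{"tx": 3.6,"ty": -2.5,"tz": 0,"yaw": 0,"claw": 7},{"tx": 3.5,"ty": -2.5,"tz": 0,"yaw": 0,"claw": 7},{"tx": 0,"ty": 0,"tz": 0,"yaw": 0,"claw": 7},{"tx": 0,"ty": 0,"tz": 0,"yaw": 0,"claw": 7}]'

```text
time_s: 60.7
position: [0.5634, -0.38, 0.2025]
tool_rot: [[0.123, 0.992, -0.004], [0.992, -0.123, -0.001], [-0.002, -0.004, -1.0]]
ft_force: [-0.5, 0.5, 0.9]
grip_width: 0.0697
gripper_force: 0.0
```

Run:
```python
from h import *; import pole,meas
o=env.observe(); print(o['position'],o['tool_rot'][:,0],o['time_s'],o['q'])
for n in('scene','side','wrist'):
    im,d,m=snap(n,n+'24'); pole.pole(n+'24')
    for c,k,P in meas.blobs(n+'24',(0,160,80),(7,255,255),30):
        if abs(P[:,0].mean()-.56)<.06 and abs(P[:,1].mean()+.38)<.06: print(n,c,k,'cap z',np.percentile(P[:,2],[50,80,90]).round(4),((P.min(0)+P.max(0))/2).round(4))
```

```text
[ 0.56342157 -0.3800263   0.20251479] [ 0.12314808  0.99238696 -0.00163367] 60.7 [-43.88530803  37.07417504  55.32842946  -0.19775174  87.70521153
 -36.80320477]
scene24 (-0.165, -0.11) 52 ztop [0.0677 0.0717] b -0.0059
scene24 (-0.07, -0.055) 14 ztop [0.0665 0.0691] b -0.0054
scene24 (-0.04, 0.04) 104 ztop [0.0711 0.0748] b -0.0082
scene24 (0.055, 0.07) 16 ztop [0.068  0.0697] b -0.0067
scene24 (0.105, 0.135) 31 ztop [0.0679 0.0708] b -0.0064
scene [292. 154.] 57 cap z [0.0834 0.0865 0.0883] [ 0.5669 -0.3709  0.0747]
side24 (-0.165, -0.11) 164 ztop [0.0685 0.0705] b 0.0031
side24 (-0.07, -0.055) 45 ztop [0.0694 0.071 ] b 0.0015
side24 (-0.04, 0.04) 260 ztop [0.0719 0.0737] b 0.0033
side24 (0.055, 0.07) 35 ztop [0.0682 0.0702] b 0.0028
side24 (0.105, 0.135) 70 ztop [0.0699 0.0718] b 0.0012
side [393. 311.] 145 cap z [0.083  0.0858 0.0871] [ 0.5588 -0.3843  0.0746]
wrist24 (-0.165, -0.11) 1263 ztop [0.0675 0.0684] b -0.0058
wrist24 (-0.07, -0.055) 423 ztop [0.0676 0.0684] b -0.0056
wrist24 (-0.04, 0.04) 3824 ztop [0.0713 0.0724] b -0.0079
wrist24 (0.055, 0.07) 621 ztop [0.0676 0.0685] b -0.0063
wrist [320. 199.] 1492 cap z [0.083  0.0841 0.0845] [ 0.5639 -0.3847  0.0705]
```

The pole is seated and level, and the cap is still latched. Grasping the cap.

Emit:
servo_tool --newtons 35 --steps '[{"tx": 0,"ty": -0.1,"tz": -4,"yaw": 0,"claw": 7},{"tx": 0,"ty": 0,"tz": -4,"yaw": 0,"claw": 7},{"tx": 0,"ty": 0,"tz": -3,"yaw": 0,"claw": 7},{"tx": 0,"ty": 0,"tz": -1.1,"yaw": 0,"claw": 7},{"tx": 0,"ty": 0,"tz": 0,"yaw": 0,"claw": 7},{"tx": 0,"ty": 0,"tz": 0,"yaw": 0,"claw": 3.5},{"tx": 0,"ty": 0,"tz": 0,"yaw": 0,"claw": 3.5},{"tx": 0,"ty": 0,"tz": 0,"yaw": 0,"claw": 3.5},{"tx": 0,"ty": 0,"tz": 0,"yaw": 0,"claw": 3.5},{"tx": 0,"ty": 0,"tz": 0,"yaw": 0,"claw": 3.5}]'

```text
time_s: 61.85
position: [0.5633, -0.3814, 0.0845]
tool_rot: [[0.123, 0.992, -0.002], [0.992, -0.123, -0.004], [-0.004, -0.001, -1.0]]
ft_force: [-3.2, 0.6, 5.9]
grip_width: 0.039
gripper_force: 36.1
```

Emit:
servo_tool --steps '[{"tx": 0,"ty": 0,"tz": 0,"yaw": -7,"claw": 3.5},{"tx": 0,"ty": 0,"tz": 0,"yaw": -7,"claw": 3.5},{"tx": 0,"ty": 0,"tz": 0,"yaw": -7,"claw": 3.5},{"tx": 0,"ty": 0,"tz": 0,"yaw": -7,"claw": 3.5},{"tx": 0,"ty": 0,"tz": 0,"yaw": -7,"claw": 3.5},{"tx": 0,"ty": 0,"tz": 0,"yaw": -7,"claw": 3.5},{"tx": 0,"ty": 0,"tz": 0,"yaw": -7,"claw": 3.5},{"tx": 0,"ty": 0,"tz": 0,"yaw": -7,"claw": 3.5},{"tx": 0,"ty": 0,"tz": 0,"yaw": -5,"claw": 3.5},{"tx": 0,"ty": 0,"tz": 0,"yaw": 0,"claw": 3.5}]'

```text
time_s: 62.85
position: [0.5627, -0.3812, 0.0842]
tool_rot: [[0.929, 0.371, -0.004], [0.371, -0.929, 0.0], [-0.004, -0.002, -1.0]]
ft_force: [-6.2, 0.6, 5.8]
grip_width: 0.0386
gripper_force: 36.0
```

Turned 61° clockwise. Releasing and lifting clear.

Emit:
servo_tool --steps '[{"tx": 0,"ty": 0,"tz": 0,"yaw": 0,"claw": 7},{"tx": 0,"ty": 0,"tz": 0,"yaw": 0,"claw": 7},{"tx": 0,"ty": 0,"tz": 0,"yaw": 0,"claw": 7},{"tx": 0,"ty": 0,"tz": 0,"yaw": 0,"claw": 7},{"tx": 0,"ty": 0,"tz": 2,"yaw": 0,"claw": 7},{"tx": 0,"ty": 0,"tz": 4,"yaw": 0,"claw": 7},{"tx": 0,"ty": 0,"tz": 4,"yaw": 0,"claw": 7},{"tx": 0,"ty": 0,"tz": 4,"yaw": 0,"claw": 7},{"tx": -2,"ty": 2,"tz": 4,"yaw": 7,"claw": 7},{"tx": -2,"ty": 2,"tz": 4,"yaw": 7,"claw": 7},{"tx": -2,"ty": 2,"tz": 4,"yaw": 7,"claw": 7},{"tx": -2,"ty": 2,"tz": 4,"yaw": 7,"claw": 7},{"tx": 0,"ty": 0,"tz": 0,"yaw": 0,"claw": 7},{"tx": 0,"ty": 0,"tz": 0,"yaw": 0,"claw": 7}]'

```text
time_s: 64.25
position: [0.4833, -0.3007, 0.3835]
tool_rot: [[0.644, 0.765, -0.002], [0.765, -0.644, -0.002], [-0.003, 0.0, -1.0]]
ft_force: [0.8, 0.2, -1.5]
grip_width: 0.0699
gripper_force: 0.0
```

Run:
```python
from hatch import *; import pole
o=env.observe(); print(o['position'],o['time_s'])
hatch('25')
snap('wrist','wrist25')
for n in('scene','side','wrist'):
    pole.pole(n+'25')
    for c,k,P in meas.blobs(n+'25',(0,160,80),(7,255,255),30):
        if abs(P[:,0].mean()-.56)<.06 and abs(P[:,1].mean()+.38)<.06: print(n,c,k,'cap z',np.percentile(P[:,2],[50,80,90]).round(4))
```

```text
[ 0.48326794 -0.30071221  0.38350827] 64.25
scene [463. 250.] 375 [0.408 0.358 0.217] n [ 0.066  0.712 -0.699] z range [0.164 0.266] y [0.306 0.403]
scene [416. 270.] 678 [0.555 0.329 0.2  ] n [ 0.059  0.705 -0.706] z range [0.163 0.258] y [0.289 0.385]
side [216. 148.] 1891 [0.458 0.338 0.206] n [ 0.056  0.705 -0.707] z range [0.161 0.256] y [0.29  0.392]
scene25 (-0.165, -0.11) 49 ztop [0.069  0.0715] b -0.0049
scene25 (-0.07, -0.055) 17 ztop [0.0678 0.0713] b -0.0066
scene25 (-0.04, 0.04) 103 ztop [0.0713 0.0756] b -0.0072
scene25 (0.055, 0.07) 17 ztop [0.069  0.0721] b -0.0052
scene25 (0.105, 0.135) 34 ztop [0.0687 0.0716] b -0.0066
scene [292. 153.] 56 cap z [0.0899 0.0935 0.0948]
side25 (-0.165, -0.11) 169 ztop [0.0688 0.0706] b 0.003
side25 (-0.07, -0.055) 43 ztop [0.0685 0.0707] b 0.0011
side25 (-0.04, 0.04) 262 ztop [0.072  0.0737] b 0.003
side25 (0.055, 0.07) 35 ztop [0.0685 0.0703] b 0.0015
side25 (0.105, 0.135) 67 ztop [0.0695 0.0716] b 0.0021
side [393. 309.] 140 cap z [0.0899 0.0918 0.0928]
wrist25 (-0.165, -0.11) 348 ztop [0.0677 0.0685] b -0.0036
wrist25 (-0.07, -0.055) 106 ztop [0.0677 0.0685] b -0.0038
wrist25 (-0.04, 0.04) 855 ztop [0.0716 0.0724] b -0.0047
wrist25 (0.055, 0.07) 132 ztop [0.0678 0.0686] b -0.0039
wrist25 (0.105, 0.135) 308 ztop [0.0683 0.0692] b -0.0044
wrist [401. 169.] 569 cap z [0.0897 0.091  0.0914]
```

View pics/scene25.png

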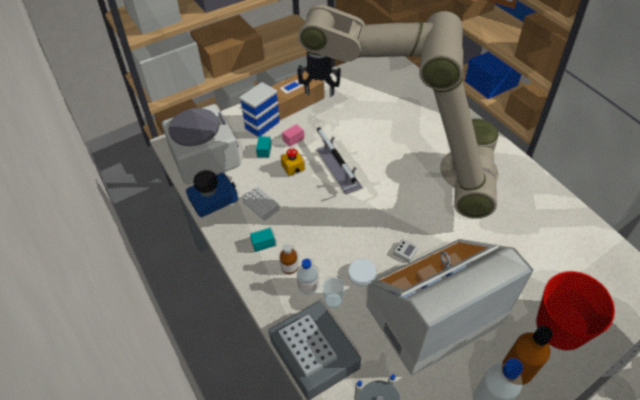

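The final view shows the cap up again (292,153), the hatch shut over the boxes (440,268), the pole in its rest (338,160) and the bystanders where they were. Handing in.

```bash
python3 -c "
from rig import env
print(env.close_job())"
```

```text
the job is handed in; nothing more can be done
None
```

The job is done and handed in at about 64 s of the 210 s allowed: all three tip boxes stand upright side by side in the cabinet, the hatch was shut with the pole, the mushroom was turned and sprang up after that, and the pole is back in its rest.

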